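# Find the complete earpiece by weight and hold it up for test

## Robot

A 6-joint arm with a two-finger parallel gripper is mounted at the origin on the work surface. World frame = base frame: x ahead of the robot, y to its left, z up, the work surface at z = 0. Lengths are in mm, angles in rad, forces in N, time in s.
With the tool pointing down it reaches from about 300 to 775 mm from the base axis. Payload 14.6 kg.
Tool frame: the origin (TCP) lies between the finger pads; the fingertips stand manip.finger_overhang ahead of it and the grasp point (between the pads) lies 2 mm behind it (manip.finger_overhang is the distance from the TCP to the fingertips, in mm); z points along the fingers, y is the direction in which the jaws open and shut (so a half turn about z gives the same grasp; the last joint's range is limited). The gripper opens to 94 mm and grips with 3 to 60 N. Pads are 16 mm wide; open, the fingers measure 119 mm over their backs; the gripper's body (75 mm by 177 mm) begins 78 mm behind the grasp point.
Start: joints at [1.114, 0.3, 1.521, -0, 1.321, -0.067], TCP at [208.998, 508.733, 193.246] pointing down, gripper open.
Joint ranges: [-3.03, 3.03], [-0.79, 2.21], [0.23, 2.52], [-1.04, 4.18], [0, 3.07], [-2.55, 2.55]. Speed limits (rad/s): [2.22, 2.22, 2.57, 3.14, 3.14, 3.14].

## Interface

Orientations are given as [roll, pitch, yaw] about the fixed x, y, z axes, in that order (R = Rz(yaw) Ry(pitch) Rx(roll)).
In Python, from cell import manip gives the robot as it stands.
- The arm moves only by the tool drive_tool, never from a script. Its argument "steps" is a list of rows, each an object with "delta_pos": the shift along the world's x, y, z in mm, a list of three; "yaw": the turn about the world's z in rad; "hand": the finger opening in mm, from 0 to 94. A call has 1 to 5 rows; each row shifts and turns the commanded pose from where the row before left it; what a row does not reach is not made up. A row lasts 1/12 s, in which the tool goes at most 41.7 mm and 7.16 degrees, less where a joint would pass 70% of its speed; a pose out of reach is approached as far as the arm can. A call is refused whole if a number of a shift passes 41.7 or a number of a turn 0.125, either way. A call with a gripper value outside its range is refused whole. The fingers move at their own pace and stop on an object; "squeeze" is the grip in N (left out, the last holds). Time passes only in rows, so rows that do not move let the fingers close. It gives the time, the measured TCP pose, the force and the opening at its end, in the units of the state.
- manip.read_state(): the state, without advancing time (a new reading comes with each control period).
- manip.camera(name): name is "scene" or "top" or "wrist"; returns a dict with "frame" (400x640x3 uint8, red, green, blue), "range_z" (400x640 float32, mm along the optical axis (not along the pixel's ray), 0 where there is no reading), "intrinsics" (3x3 intrinsics, pixels), "position" and "attitude" of the camera in the world. Camera axes: x right, y down, z forward; pixel columns grow to the right and rows downward; lengths in mm; the calibration is good to about 2 mm. The wrist camera is an equidistant fisheye: a pixel r from the principal point sees the ray r / f radians off the axis. A picture is of the moment at which its call begins.
- manip.sign_off(): hands the job in, once; it reports no verdict.
The state is a dict: "clock": time; "joints": joint angles; "qd": joint speeds; "effort": joint torques, N m; "eef_pos": TCP position; "eef_rot": TCP orientation; "wrist_force": force on the tool from outside, world axes, zero at the start; "moment": the same for the moment, N m; "finger_gap": finger opening in mm.
Only numpy, scipy, OpenCV 4.12 (cv2) and the standard library are available. Lean on these libraries where they do the work, as an engineer would, in place of code of your own. Each camera call takes 0.05 s, during which the arm holds its last target.

## Task

Ready the test board: move the plug from its parking hole fully home into the hole of the brass block and let it go. Then lift the two look-alike earpieces off the cork mat in turn and feel which is heavier (it still has its magnet; the other is an empty shell); whatever you do not keep goes back on the mat face down, not dropped. Finish while holding the heavy one in the gripper, still, level and back up, over the test board and 10 to 30 cm above the bench, so that I can clip the leads on; leave the switch and everything else on the bench alone.

Things in the scene. Friction and masses are not known exactly. Their poses are not given: they have to be found in the camera images.
- test_board: oak test board fixed on the bench, 150 (its x) by 220 mm (its y), 22 mm thick; origin: centre of its underside, z up. It carries the brass block, the plug's parking hole at x -20, y +50 mm, two lead posts 17 mm high at x 48, y -80 and -50 mm, and the toggle switch at x 45, y 78 mm. Board and mat may change sides and are turned up to 20 degrees
- plug_hole (a point): mouth of the hole in the brass block on the board, on its top face, 38 mm over the bench; hole 10.5 mm in diameter, 1.5 mm chamfer, straight down through block and board. Axes as the board's. The block is 30 mm (x) by 80 mm (y), 16 mm high, the hole in its middle; a brass post 14 mm high stands 31 mm to either side of the hole along y
- plug: loose brass plug with a black knob, upright in the parking hole, its collar on the oak, 50 g. Origin: tip of the pin; z up it: pin 20 mm long, tapering from 9 mm thick to 5 mm at the tip; collar 18 mm across, z 20 to 24 mm; neck; round knob 19 mm across, z 28 to 54 mm (top). Fully home, the collar sits on the brass block, the origin 20 mm below plug_hole
- toggle (a joint): the nickel toggle switch on the board: 0 = as found (off, lever leaning to the board's -x), 0.8 rad = thrown over. Its lever stands up to 58 mm over the bench
- mat: cork mat fixed on the bench, 150 mm (x) by 260 mm (y), 4 mm thick; origin: centre of its underside; z up
- earpiece_a: A chromed round headset earpiece with black screw cap, 56 mm across, straight-sided up to 26 mm, 31 mm high, two 5 mm brass screws 18 mm apart on its back. Lies on the mat cap (face) down. Origin: centre of its underside; z out through the back. Looks just like the other; the one with its magnet is at least 100 g heavier, both under 0.4 kg
- earpiece_b: A chromed round headset earpiece with black screw cap, 56 mm across, straight-sided up to 26 mm, 31 mm high, two 5 mm brass screws 18 mm apart on its back. Lies on the mat cap (face) down. Origin: centre of its underside; z out through the back. Looks just like the other; the one with its magnet is at least 100 g heavier, both under 0.4 kg
- insulator: bystander: ribbed green glass insulator, 70 mm in diameter, 88 mm high, standing beyond the board and mat; origin: centre of its underside
- valve_base: bystander: mottled brown bakelite valve base, 36 mm in diameter, 42 mm high, four pins up, standing near the robot; origin: centre of its underside
- terminal_block: bystander: small black and brass terminal block, 30 x 60 mm, 36 mm high; origin: centre of its underside
Not all that is in view belongs to the job. Leave any blue or pink look-alike of the earpiece_a alone.

How it is judged:
By the outcome, as a careful person would: the job done as asked, in the order asked, and still so for the second after the job is handed in, while the arm keeps its last pose, push and grip.
It also fails if it takes over 72 s, if anything falls off the work surface, if the arm or the gripper's body presses on something with over 40 N, if the wrist force passes 120 N, or if a joint passes its speed limit or range.

## Working session

There is one attempt and no reset: what is moved stays moved. The work goes in short steps, Python scripts to look and compute and a tool call to move; the robot and the scene stay as the last step left them, time stands still between calls to the robot, and variables do not carry over. Pictures are saved under pics/ and viewed, and the job is handed in when it is done.

Besides the shell and the picture viewer there is one more tool, called after "Request:" as name([rows], argument=value, ...), one row to a line, values as JSON. drive_tool: Moves the arm, as the interface text tells. Its arguments: {"type":"object","properties":{"steps":{"type":"array"},"squeeze":{"type":"number"}},"required":["steps"]}

```bash
ls; mkdir -p pics
cat > h.py <<'E'
import numpy as np, cv2
from cell import manip
from scipy.spatial.transform import Rotation as R
def snap(n,tag):
    c=manip.camera(n); cv2.imwrite(f'pics/{tag}.png',c['frame'][:,:,::-1]); np.savez(f'pics/{tag}.npz',**{k:np.array(v) for k,v in c.items()}); return c
def load(tag): return dict(np.load(f'pics/{tag}.npz'))
def rot(c):
    a=np.array(c['attitude'],float)
    return a if a.shape==(3,3) else R.from_euler('xyz',a).as_matrix()
def ray(c,u,v,fish=False):
    K=c['intrinsics']; x=(u-K[0,2])/K[0,0]; y=(v-K[1,2])/K[1,1]
    if fish:
        r=np.hypot(x,y); s=np.sin(r)/r if r>1e-9 else 1; d=np.array([x*s,y*s,np.cos(r)])
    else: d=np.array([x,y,1.])
    return np.array(c['position'],float), rot(c)@d
def onz(c,u,v,z,fish=False):
    p,d=ray(c,u,v,fish); return p+d*(z-p[2])/d[2]
def st():
    s=manip.read_state()
    for k,v in s.items(): print(k,np.round(v,3))
E
python3 - <<'E'
from h import *
st(); print(manip.finger_overhang)
for n in ['scene','top','wrist']:
    c=snap(n,n+'0'); print(n,c['intrinsics'],c['position'],c['attitude'])
E
```

```text
pics
clock 0.0
joints [ 1.114  0.3    1.522 -0.     1.321 -0.067]
qd [-0.    -0.001  0.001  0.001 -0.001 -0.   ]
effort [ 1.0000e-03 -5.3181e+01 -3.5274e+01  7.1000e-02  2.4000e-02 -0.0000e+00]
eef_pos [208.884 508.483 192.669]
eef_rot [-3.14  -0.     2.752]
wrist_force [ 0.534 -0.091  0.442]
moment [ 0.007 -0.02  -0.024]
finger_gap 94.203
17.0
scene [[374.90613991   0.         325.81109312]
 [  0.         374.90613991 200.3189017 ]
 [  0.           0.           1.        ]] [991.89276937 376.86668857 609.36813403] [-2.3324348   0.00354098  2.39774883]
top [[474.1792371    0.         313.55429257]
 [  0.         474.1792371  205.66585314]
 [  0.           0.           1.        ]] [ 414.20558485  -25.95556758 1040.98711876] [-2.98158007  0.0056566  -1.57892585]
wrist [[309.70691629   0.         320.61794265]
 [  0.         309.70691629 199.79398154]
 [  0.           0.           1.        ]] [145.03735795 534.5155868  385.79941848] [2.90386831e+00 1.57674448e-04 1.18163628e+00]
```

View pics/top0.png

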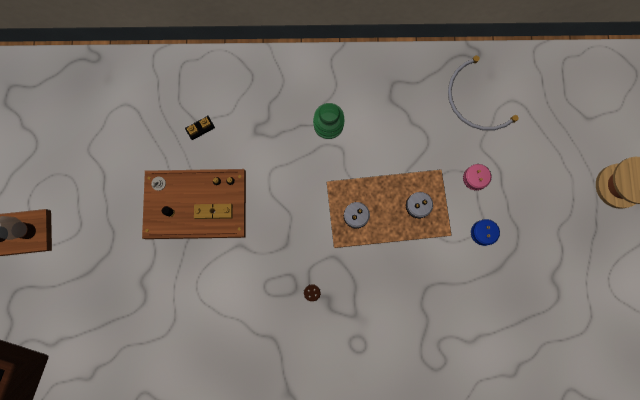

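View pics/scene0.png

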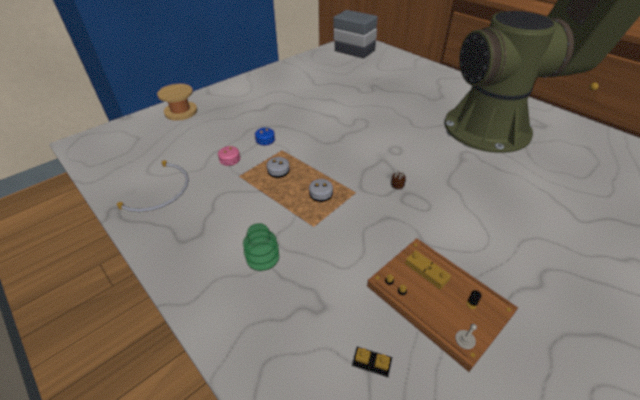

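View pics/wrist0.png

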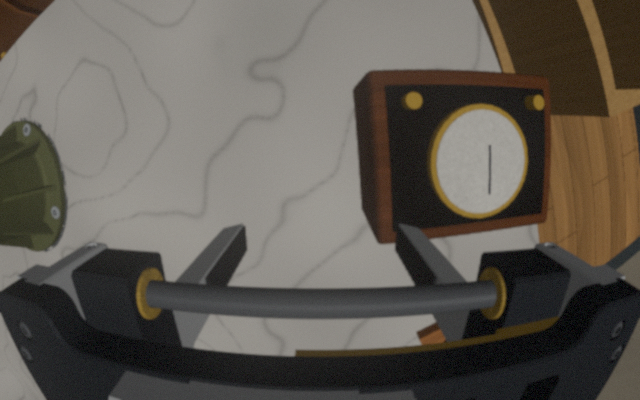

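Run:
```python
from h import *
c=load('top0'); f=c['frame'][:,:,::-1]
a=cv2.resize(f[155:250,125:265],None,fx=5.7,fy=5.7,interpolation=cv2.INTER_CUBIC); cv2.imwrite('pics/tb.png',a)
a=cv2.resize(f[155:260,315:515],None,fx=4,fy=4,interpolation=cv2.INTER_CUBIC); cv2.imwrite('pics/tm.png',a)
for (u,v,z) in [(167,211,60),(212,211,38),(143,170,22),(245,169,22),(245,238,22),(143,238,22),(357,215,35),(420,205,35),(312,293,42),(328,120,80)]:
    print((u,v,z),onz(c,u,v,z).round(1), c['range_z'][v,u])
s=load('scene0')
p=np.array([208.9,508.5,192]); 
for n,cc in [('top',c),('scene',s)]:
    q=rot(cc).T@(p-cc['position']); print(n,(cc['intrinsics']@(q/q[2])).round(0))
```

```text
(167, 211, 60) [564.  285.5  60. ] 998.8767
(212, 211, 38) [566.5 196.   38. ] 1035.7472
(143, 170, 22) [661.9 354.4  22. ] 1067.6722
(245, 169, 22) [662. 129.  22.] 1070.9023
(245, 238, 22) [509.5 126.8  22. ] 1045.7819
(143, 238, 22) [511.4 347.   22. ] 1025.7388
(357, 215, 35) [ 555.5 -114.4   35. ] 1018.0632
(420, 205, 35) [ 576.  -250.1   35. ] 1019.56854
(312, 293, 42) [392.2 -16.9  42. ] 1000.01337
(328, 120, 80) [752.5 -53.8  80. ] 997.99915
top [  4. 407.   1.]
scene [742. 201.   1.]
```

View pics/tb.png

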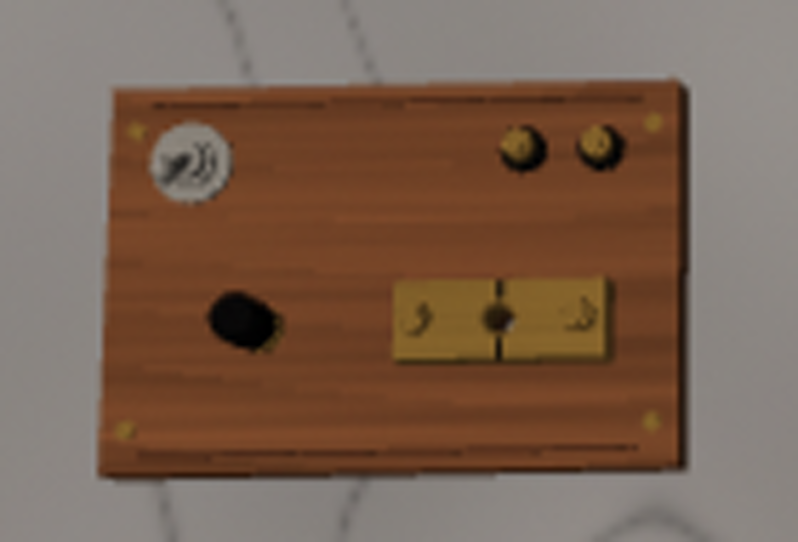

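View pics/tm.png

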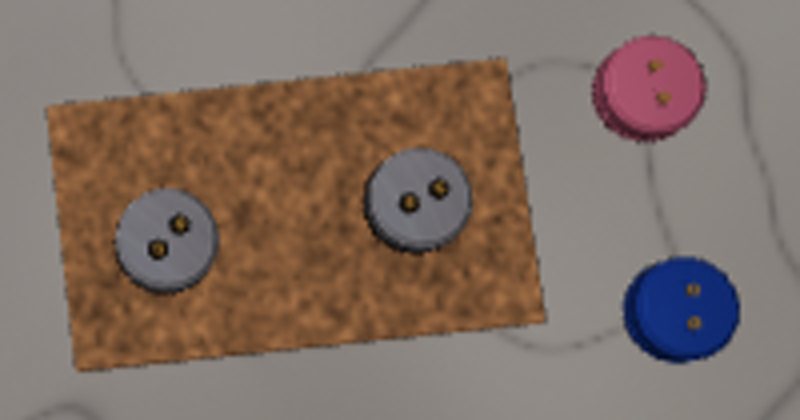

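Run:
```python
from h import *
c=load('top0')
def z2(p,s,o): return ((p[0]+.5)/s-.5+o[0],(p[1]+.5)/s-.5+o[1])
def tb(p,z): return onz(c,*z2(p,5.7,(125,155)),z)
C=np.array([tb(p,22)[:2] for p in [(113,90),(681,80),(686,468),(99,477)]])
M=np.array([(75,110),(75,-110),(-75,-110),(-75,110)],float)
def fit(M,C):
    m=M[:,0]+1j*M[:,1]; w=C[:,0]+1j*C[:,1]
    th=np.angle(np.sum((w-w.mean())*np.conj(m-m.mean()))); e=np.exp(1j*th); t=w.mean()-e*m.mean()
    return t,th,np.abs(w-t-e*m),e
t,th,r,e=fit(M,C); print('board',t,th,r)
for n,b in [('park',-20+50j),('posts',48-80j),('',48-50j),('sw',45+78j)]: print(n,t+e*b)
print('posts meas',tb((601,142),39),tb((525,143),39))
print('hole',tb((498,319),38), 'block corners',[tb(p,38).round(1)[:2] for p in [(393,281),(608,279),(606,359),(393,361)]], 'knob top',tb((236,316),56))
def tm(p,z): return onz(c,*z2(p,4,(315,155)),z)
C=np.array([tm(p,4)[:2] for p in [(46,107),(506,58),(546,322),(77,370)]])
M=np.array([(75,130),(75,-130),(-75,-130),(-75,130)],float)
t,th,r,e=fit(M,C); print('mat',t,th,r)
for p in [((180,223),(157,249)),((439,187),(409,203))]:
    print('ear',tm(np.mean(p,0),36), tm(p[0],36)-tm(p[1],36))
print('circles',tm((167,240),30),tm((419,199),30))
```

```text
board (586.7444668605109+239.63986414399932j) 0.011741962111277055 [0.92581045 0.61820205 1.97346383 0.59381381]
park (566.1587609666509+289.4015834958414j)
posts (635.6804933139658+160.20898025777558j)
 (635.328242545109+190.2069121764236j)
sw (630.8255127394551+318.1628632857693j)
posts meas [634.89322874 158.50733082  39.        ] [634.77572807 187.35663503  39.        ]
hole [567.48998525 196.07331443  38.        ] block corners [array([582.3, 236. ]), array([582.4, 155. ]), array([552. , 155.2]), array([551.9, 235.1])] knob top [566.72976163 288.98072014  56.        ]
mat (575.3208112548356-186.25688473019247j) 0.09694887051752739 [1.13590277 0.83934762 0.81748277 1.70351022]
ear [ 558.35825985 -113.88448973   36.        ] [ 13.93944819 -12.61622295   0.        ]
ear [ 579.34789261 -251.37464678   36.        ] [  8.55206852 -16.45551562   0.        ]
circles [ 557.05246915 -113.55366448   30.        ] [ 578.1715303  -249.93026072   30.        ]
```

Request:
drive_tool([
  {"delta_pos": [20, -12, 0], "yaw": -0.1, "hand": 94},
  {"delta_pos": [34, -20, 0], "yaw": -0.12, "hand": 94},
  {"delta_pos": [36, -22, 0], "yaw": -0.12, "hand": 94},
  {"delta_pos": [36, -22, 0], "yaw": -0.12, "hand": 94},
  {"delta_pos": [36, -22, 0], "yaw": -0.12, "hand": 94},
])

```text
clock: 0.57
eef_pos: [370.9, 410.3, 193.2]
eef_rot: [-3.141, 0.0, 2.166]
wrist_force: [0.4, 1.0, 0.1]
finger_gap: 93.9
```

Request:
drive_tool([
  {"delta_pos": [36, -22, 0], "yaw": -0.12, "hand": 80},
  {"delta_pos": [36, -22, 0], "yaw": -0.12, "hand": 60},
  {"delta_pos": [36, -22, -10], "yaw": -0.12, "hand": 50},
  {"delta_pos": [36, -22, -10], "yaw": -0.12, "hand": 44},
  {"delta_pos": [30, -18, -10], "yaw": -0.12, "hand": 44},
])

```text
clock: 0.98
eef_pos: [541.9, 305.9, 163.5]
eef_rot: [3.141, 0.0, 1.565]
wrist_force: [0.2, 1.0, -0.6]
finger_gap: 63.9
```

Request:
drive_tool([
  {"delta_pos": [20, -15, -5], "yaw": 0, "hand": 44},
  {"delta_pos": [0, 0, 0], "yaw": 0, "hand": 44},
  {"delta_pos": [0, 0, 0], "yaw": 0, "hand": 44},
])

```text
clock: 1.23
eef_pos: [560.3, 291.9, 158.0]
eef_rot: [-3.14, 0.001, 1.57]
wrist_force: [-0.2, 0.1, -0.5]
finger_gap: 45.5
```

Run:
```python
from h import *
st()
snap('wrist','w1'); snap('scene','s1'); snap('top','t1')
```

```text
clock 1.233
joints [0.422 0.512 1.309 0.    1.323 0.423]
qd [ 0.042 -0.031  0.013  0.003  0.001  0.009]
effort [ -2.835 -63.166 -35.683  -0.069  -0.072  -0.156]
eef_pos [560.302 291.891 158.033]
eef_rot [-3.14e+00  1.00e-03  1.57e+00]
wrist_force [-0.191  0.121 -0.507]
moment [-0.057  0.104 -0.089]
finger_gap 45.453
```

View pics/w1.png

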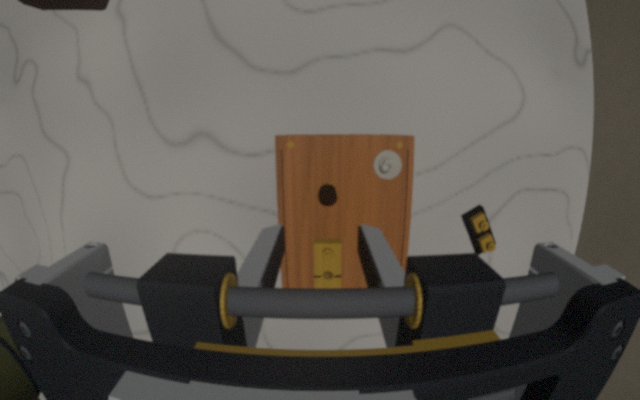

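View pics/s1.png

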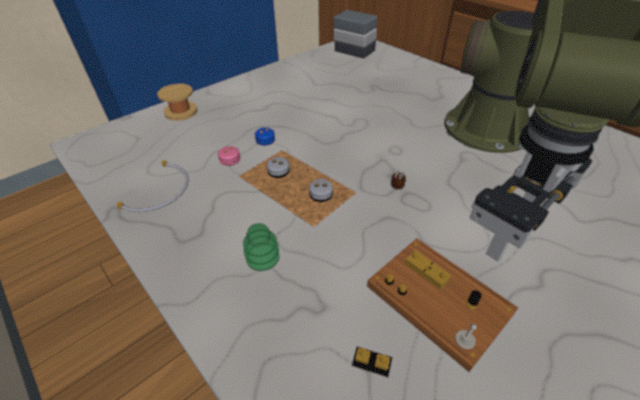

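Run:
```python
from h import *
c=load('w1'); print(c['position'],c['attitude'])
f=c['frame'][:,:,::-1]
cv2.imwrite('pics/w1z.png',cv2.resize(f[120:300,240:440],None,fx=4,fy=4*1.0,interpolation=cv2.INTER_CUBIC)[:600])
```

```text
[559.62149615 359.97430388 351.04650321] [ 2.90391184e+00  1.34992902e-03 -2.87728318e-07]
```

View pics/w1z.png

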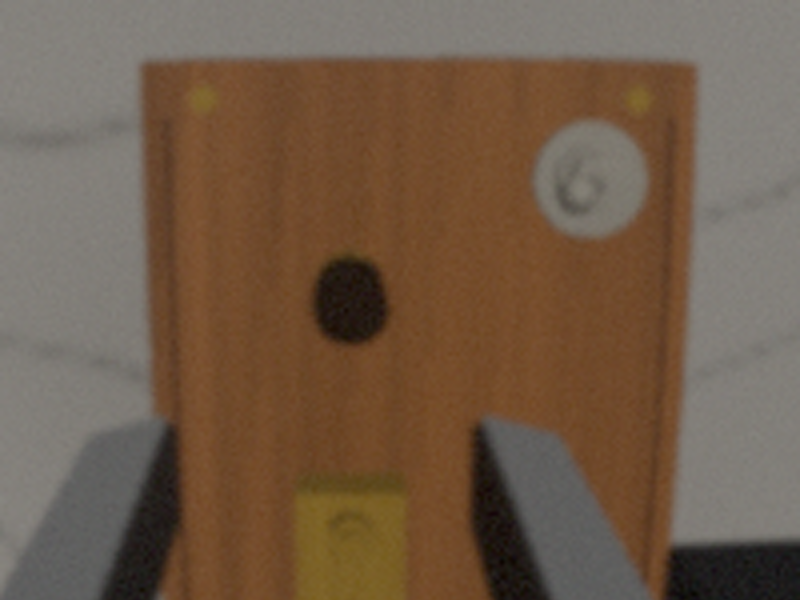

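Run:
```python
from h import *
c=load('w1')
print(onz(c,327.3,197,56,True), onz(c,327.3,205.5,56,True))
print('block edge cols',onz(c,240+297/4,120+490/4,38,True),onz(c,240+407/4,120+490/4,38,True),)
print('board corners',onz(c,240+142/4,120+62/4,22,True),onz(c,240+695/4,120+64/4,22,True))
print('hole',onz(c,328,276,38,True))
```

```text
[565.75979836 291.31062801  56.        ] [565.80402746 282.7162759   56.        ]
block edge cols [552.30067318 236.53304869  38.        ] [582.12141862 236.47866416  38.        ]
board corners [511.22470818 350.55375772  22.        ] [660.41674094 351.64582444  22.        ]
hole [567.5442662  195.49551563  38.        ]
```

Request:
drive_tool([
  {"delta_pos": [4, -2, -30], "yaw": 0, "hand": 40},
  {"delta_pos": [0, 0, -30], "yaw": 0, "hand": 40},
  {"delta_pos": [0, 0, -25], "yaw": 0, "hand": 40},
  {"delta_pos": [0, 0, 0], "yaw": 0, "hand": 40},
  {"delta_pos": [0, 0, 0], "yaw": 0, "hand": 40},
])

```text
clock: 1.8
eef_pos: [563.2, 291.5, 74.2]
eef_rot: [-3.141, 0.0, 1.573]
wrist_force: [0.8, -0.0, 1.3]
finger_gap: 40.1
```

Run:
```python
from h import *
st()
c=snap('wrist','w2'); f=c['frame'][:,:,::-1]
cv2.imwrite('pics/w2z.png',cv2.resize(f[120:300,240:440],None,fx=4,fy=4*1.0,interpolation=cv2.INTER_CUBIC)[:600])
```

```text
clock 1.8
joints [0.42  0.598 1.38  0.    1.165 0.417]
qd [-0.007 -0.038 -0.041 -0.001  0.011 -0.001]
effort [-6.9000e-02 -6.2685e+01 -2.9920e+01  6.0000e-02 -3.3600e-01  0.0000e+00]
eef_pos [563.178 291.499  74.239]
eef_rot [-3.141  0.     1.573]
wrist_force [ 0.845 -0.008  1.343]
moment [-0.045  0.125 -0.044]
finger_gap 40.117
```

View pics/w2z.png

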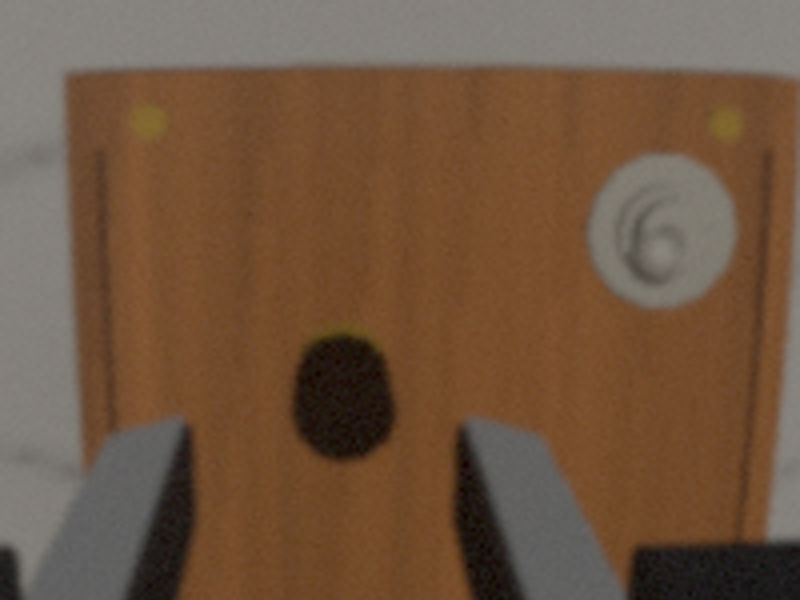

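Run:
```python
from h import *
c=load('w2')
print(onz(c,240+343/4,120+461/4,56,True), onz(c,240+343/4,120+413/4,56,True))
for u in (295,393): print(onz(c,240+u/4,120+410/4,56,True))
```

```text
[565.95021084 281.97737908  56.        ] [565.87809387 291.1412539   56.        ]
[557.28344347 291.67681345  56.        ]
[574.83376244 291.71841328  56.        ]
```

Request:
drive_tool([
  {"delta_pos": [2, -1, 0], "yaw": 0, "hand": 40},
  {"delta_pos": [1, -0.5, 0], "yaw": 0, "hand": 40},
  {"delta_pos": [0, 0, 0], "yaw": 0, "hand": 40},
])

```text
clock: 2.1
eef_pos: [567.7, 289.5, 75.5]
eef_rot: [3.14, -0.001, 1.572]
wrist_force: [0.4, 0.3, 0.3]
finger_gap: 40.0
```

Request:
drive_tool([
  {"delta_pos": [0, 0, -12], "yaw": 0, "hand": 40},
  {"delta_pos": [0, 0, -12], "yaw": 0, "hand": 40},
  {"delta_pos": [0, 0, -5], "yaw": 0, "hand": 40},
  {"delta_pos": [0, 0, 0], "yaw": 0, "hand": 40},
  {"delta_pos": [0, 0, 0], "yaw": 0, "hand": 40},
])

```text
clock: 2.52
eef_pos: [566.7, 289.2, 44.4]
eef_rot: [-3.141, 0.0, 1.572]
wrist_force: [-0.2, 0.3, 0.7]
finger_gap: 40.1
```

Run:
```python
from h import *
st()
c=snap('wrist','w3'); f=c['frame'][:,:,::-1]
cv2.imwrite('pics/w3z.png',cv2.resize(f[140:290,240:440],None,fx=4,fy=4*1.0,interpolation=cv2.INTER_CUBIC)[:600])
```

```text
clock 2.517
joints [0.414 0.637 1.392 0.    1.113 0.413]
qd [ 0.    -0.017 -0.012 -0.001  0.004  0.   ]
effort [-1.3000e-02 -6.6606e+01 -3.1062e+01  6.4000e-02 -9.1000e-02 -0.0000e+00]
eef_pos [566.713 289.206  44.353]
eef_rot [-3.141  0.     1.572]
wrist_force [-0.194  0.345  0.693]
moment [-0.087  0.043 -0.001]
finger_gap 40.061
```

View pics/w3z.png

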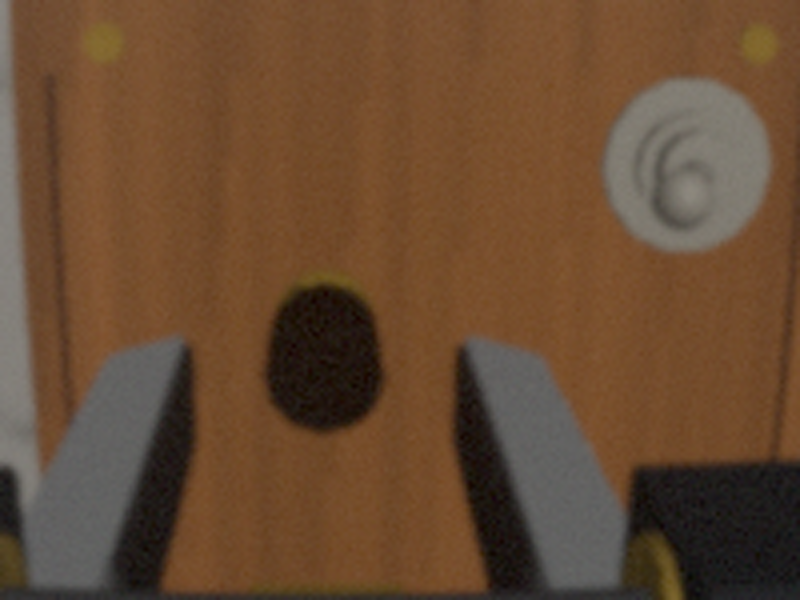

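Run:
```python
from h import *
c=load('w3')
print('near,edge',onz(c,240+325/4,140+432/4,56,True))
for u,v in((187,337),(110,353),(462,340),(543,357)): print(onz(c,240+u/4,140+v/4,27.4,True))
```

```text
near,edge [566.16080004 282.05761322  56.        ]
[541.4890412  288.39552285  27.4       ]
[527.33451849 285.21208606  27.4       ]
[590.70516708 287.92066216  27.4       ]
[605.63958753 284.58198234  27.4       ]
```

Run:
```python
from h import *
c=load('w3'); d=c['range_z']; print(c['position'])
def pt(u,v):
    p,r=ray(c,u,v,True); q=rot(c).T@r; return (p+r*d[v,u]/q[2]).round(1)
for zu,zv in((180,345),(150,352),(120,358),(170,380),(130,400),(90,450),(80,480),(180,420),(150,500),(325,400),(325,360),(325,310),(325,500),(480,348),(200,340),(205,360)):
    u,v=240+zu//4,140+zv//4; print((zu,zv),pt(u,v),d[v,u])
snap('scene','s3')
f=c=load('s3')['frame'][:,:,::-1]; cv2.imwrite('pics/s3z.png',cv2.resize(f[170:370,360:600],None,fx=3,fy=3,interpolation=cv2.INTER_CUBIC))
```

```text
[565.8106665  357.28506652 237.3459406 ]
(180, 345) [544.4 298.5  61.5] 184.72418
(150, 352) [540.1 298.8  66.2] 180.07747
(120, 358) [536.4 299.1  69. ] 177.29924
(170, 380) [544.2 298.   75.9] 170.93275
(130, 400) [540.2 298.9  86.3] 160.5194
(90, 450) [537.7 298.7 102. ] 145.32329
(80, 480) [538.4 298.6 111. ] 136.57959
(180, 420) [545.6 291.7  75.2] 173.07596
(150, 500) [545.7 295.2 108.8] 139.55078
(325, 400) [566.  287.8  56.9] 191.76874
(325, 360) [566.  294.6  57.3] 189.7112
(325, 310) [566.  300.7  50. ] 195.41338
(325, 500) [566.1 254.8  24.3] 231.20503
(480, 348) [589.  299.1  65.1] 181.06815
(200, 340) [543.4 286.5  23.2] 224.79973
(205, 360) [543.9 282.4  22.5] 226.42204
```

View pics/s3z.png

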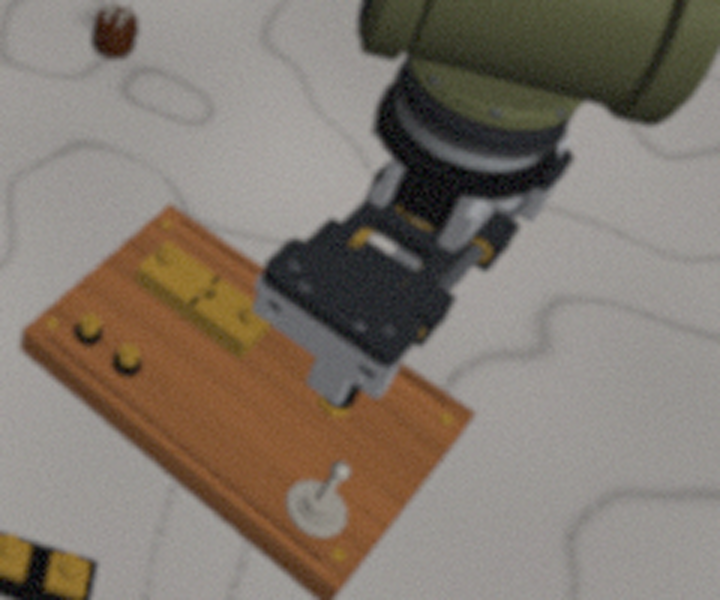

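Run:
```python
from h import *
c=load('s3')
for p in [(587,281,27.4),(587,297,27.4),(599,281,27.4),(599,297,27.4),(599,299,62),(599,279,62),(566,290,56),(566,290,22)]:
    q=rot(c).T@(np.array(p)-c['position']); uv=(c['intrinsics']@(q/q[2]))[:2]
    print(p,uv.round(1),((uv-[360,170])*3).round(0))
d=c['range_z']
for zu,zv in((330,390),(320,380),(345,395),(352,398),(335,407),(350,385),(325,360),(318,392)):
    u,v=360+zu//3,170+zv//3; p,r=ray(c,u,v); print((zu,zv),(p+r*d[v,u]).round(1))
```

```text
(587, 281, 27.4) [461.3 305.6] [304. 407.]
(587, 297, 27.4) [469.4 311.7] [328. 425.]
(599, 281, 27.4) [457.4 309.8] [292. 420.]
(599, 297, 27.4) [465.6 316.1] [317. 438.]
(599, 299, 62) [472.  306.1] [336. 408.]
(599, 279, 62) [461.3 298.1] [304. 384.]
(566, 290, 56) [477.  292.7] [351. 368.]
(566, 290, 22) [471.7 303.4] [335. 400.]
(330, 390) [601.5 292.8  75.6]
(320, 380) [600.3 284.5  76.3]
(345, 395) [575.7 295.   46.6]
(352, 398) [572.  297.8  42.6]
(335, 407) [576.5 292.3  31.4]
(350, 385) [589.9 297.1  74. ]
(325, 360) [649.5 295.2 157.5]
(318, 392) [600. 287.  67.]
```

Request:
drive_tool([
  {"delta_pos": [0, 0, 0], "yaw": 0, "hand": 20},
  {"delta_pos": [0, 0, 0], "yaw": 0, "hand": 20},
  {"delta_pos": [0, 0, 0], "yaw": 0, "hand": 16},
  {"delta_pos": [0, 0, 0], "yaw": 0, "hand": 16},
  {"delta_pos": [0, 0, 0], "yaw": 0, "hand": 16},
], squeeze=5)

```text
clock: 3.03
eef_pos: [567.0, 289.3, 45.1]
eef_rot: [3.142, -0.0, 1.572]
wrist_force: [-0.7, 0.5, 0.5]
finger_gap: 16.2
```

Run:
```python
from h import *
st()
c=snap('wrist','w4'); f=c['frame'][:,:,::-1]
cv2.imwrite('pics/w4z.png',cv2.resize(f[140:290,240:440],None,fx=4,fy=4*1.0,interpolation=cv2.INTER_CUBIC)[:600])
```

```text
clock 3.033
joints [0.414 0.636 1.392 0.    1.113 0.413]
qd [-0.001  0.002  0.001  0.001 -0.     0.   ]
effort [ 2.0000e-03 -6.7975e+01 -3.2008e+01  6.7000e-02 -1.5000e-02  0.0000e+00]
eef_pos [566.969 289.314  45.11 ]
eef_rot [ 3.142 -0.     1.572]
wrist_force [-0.675  0.478  0.474]
moment [-0.092  0.054  0.058]
finger_gap 16.208
```

View pics/w4z.png

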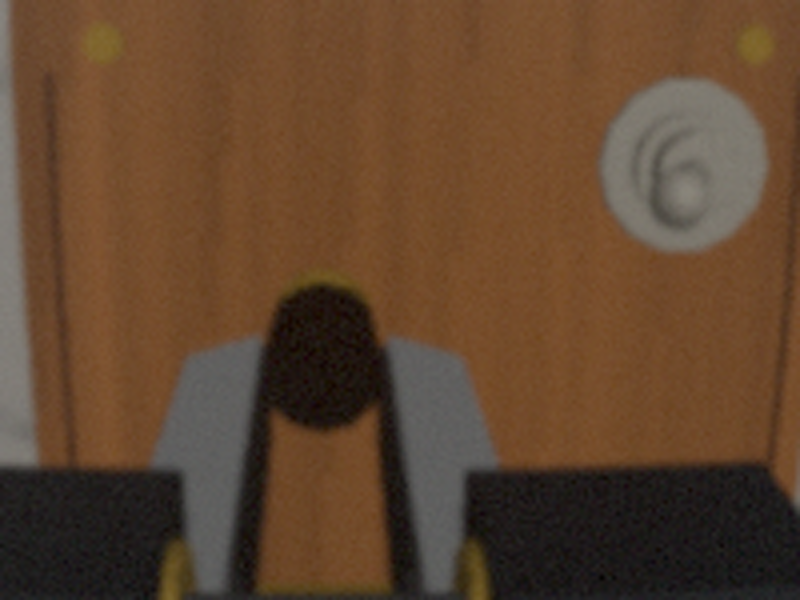

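Request:
drive_tool([
  {"delta_pos": [0, 0, 0], "yaw": 0, "hand": 40},
  {"delta_pos": [0, 0, 0], "yaw": 0, "hand": 40},
  {"delta_pos": [0, 0, -10], "yaw": 0, "hand": 40},
  {"delta_pos": [0, 0, -10], "yaw": 0, "hand": 40},
  {"delta_pos": [0, 0, 0], "yaw": 0, "hand": 40},
])

```text
clock: 3.5
eef_pos: [565.7, 288.8, 22.1]
eef_rot: [-3.138, 0.002, 1.572]
wrist_force: [-1.0, 0.2, -0.1]
finger_gap: 39.7
```

Run:
```python
from h import *
st()
c=snap('wrist','w5'); f=c['frame'][:,:,::-1]
cv2.imwrite('pics/w5z.png',cv2.resize(f[160:260,260:400],None,fx=5.7,fy=5.7,interpolation=cv2.INTER_CUBIC))
c=snap('scene','s5'); f=c['frame'][:,:,::-1]
cv2.imwrite('pics/s5z.png',cv2.resize(f[260:340,420:530],None,fx=7,fy=7,interpolation=cv2.INTER_CUBIC))
```

```text
clock 3.5
joints [ 0.414  0.665  1.405 -0.     1.076  0.413]
qd [ 0.001 -0.017 -0.015  0.001  0.036  0.   ]
effort [ 1.0000e-03 -7.1114e+01 -3.3090e+01  7.2000e-02 -4.6200e-01  3.0000e-03]
eef_pos [565.71  288.76   22.079]
eef_rot [-3.138e+00  2.000e-03  1.572e+00]
wrist_force [-0.982  0.174 -0.133]
moment [-0.02   0.126 -0.013]
finger_gap 39.726
```

View pics/w5z.png

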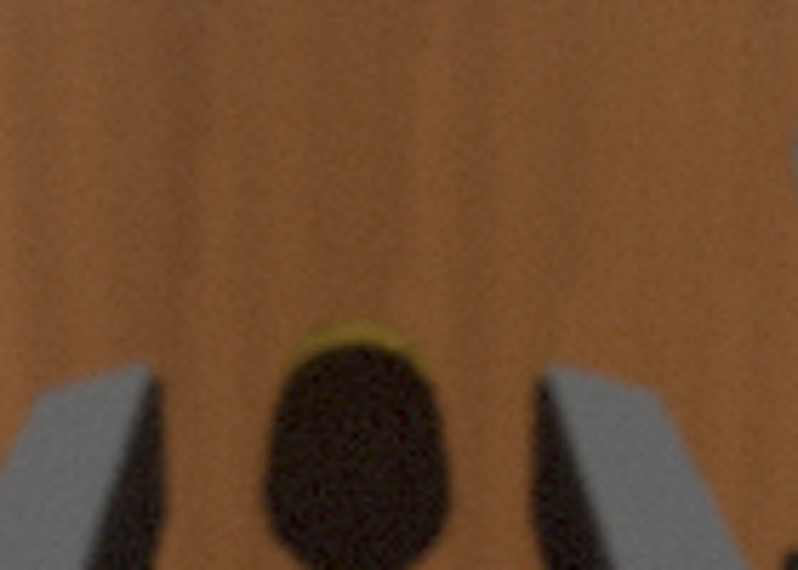

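View pics/s5z.png

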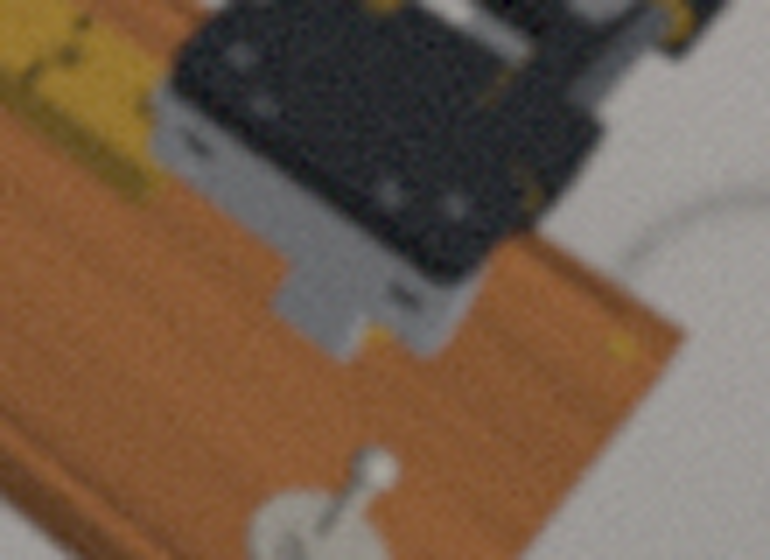

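Run:
```python
from h import *
c=load('s5')
for uv in ((469.3,311.4),(459.3,303.6)):
    p,r=ray(c,*uv)
    for X in (585.6,598.2): print(uv,X,(p+r*(X-p[0])/r[0]).round(1))
w=load('w5'); d=w['range_z']; print(w['position'])
for zu,zv in((158,372),(548,368)):
    p,r=ray(w,260+zu/5.7,160+zv/5.7,True)
    for Y in (296.8,): print((p+r*(Y-p[1])/r[1]).round(1))
```

```text
(469.3, 311.4) 585.6 [585.6 296.3  26. ]
(469.3, 311.4) 598.2 [598.2 298.8  44.1]
(459.3, 303.6) 585.6 [585.6 276.3  26.6]
(459.3, 303.6) 598.2 [598.2 279.4  44.7]
[565.27873154 357.0300822  215.0149435 ]
[544.5 296.8  34.1]
[586.9 296.8  32.4]
```

Request:
drive_tool([
  {"delta_pos": [0, 0, -3], "yaw": 0, "hand": 40},
  {"delta_pos": [0, 0, -2], "yaw": 0, "hand": 40},
  {"delta_pos": [0, 0, 0], "yaw": 0, "hand": 40},
])

```text
clock: 3.85
eef_pos: [566.8, 289.3, 19.7]
eef_rot: [-3.141, 0.0, 1.572]
wrist_force: [0.4, -0.4, -0.7]
finger_gap: 40.0
```

Request:
drive_tool([
  {"delta_pos": [0, 0, 0], "yaw": 0, "hand": 22},
  {"delta_pos": [0, 0, 0], "yaw": 0, "hand": 16},
  {"delta_pos": [0, 0, 0], "yaw": 0, "hand": 12},
  {"delta_pos": [0, 0, 0], "yaw": 0, "hand": 12},
  {"delta_pos": [0, 0, 0], "yaw": 0, "hand": 12},
], squeeze=15)

```text
clock: 4.27
eef_pos: [567.0, 289.3, 20.2]
eef_rot: [3.141, -0.0, 1.572]
wrist_force: [0.4, -0.7, -0.1]
finger_gap: 18.9
```

Request:
drive_tool([
  {"delta_pos": [0, 0, 8], "yaw": 0, "hand": 12},
  {"delta_pos": [0, 0, 20], "yaw": 0, "hand": 12},
  {"delta_pos": [0, 0, 25], "yaw": 0, "hand": 12},
  {"delta_pos": [0, 0, 12], "yaw": 0, "hand": 12},
  {"delta_pos": [0, 0, 0], "yaw": 0, "hand": 12},
])

```text
clock: 4.68
eef_pos: [568.3, 289.9, 88.5]
eef_rot: [3.137, -0.002, 1.572]
wrist_force: [0.2, -0.2, -0.7]
finger_gap: 18.9
```

Request:
drive_tool([
  {"delta_pos": [0, 0, 0], "yaw": 0, "hand": 12},
  {"delta_pos": [0, -20, 0], "yaw": 0, "hand": 12},
  {"delta_pos": [0, -20, 0], "yaw": 0, "hand": 12},
  {"delta_pos": [0, 0, 0], "yaw": 0, "hand": 12},
  {"delta_pos": [0, 0, 0], "yaw": 0, "hand": 12},
])

```text
clock: 5.1
eef_pos: [566.6, 248.6, 83.7]
eef_rot: [-3.14, 0.001, 1.57]
wrist_force: [0.2, -0.4, -0.4]
finger_gap: 18.9
```

Run:
```python
from h import *
st()
c=snap('wrist','w6'); f=c['frame'][:,:,::-1]
cv2.imwrite('pics/w6z.png',cv2.resize(f[140:290,240:440],None,fx=4,fy=4,interpolation=cv2.INTER_CUBIC))
c=snap('scene','s6'); f=c['frame'][:,:,::-1]
cv2.imwrite('pics/s6z.png',cv2.resize(f[220:340,380:530],None,fx=5,fy=5,interpolation=cv2.INTER_CUBIC))
```

```text
clock 5.1
joints [0.354 0.555 1.424 0.    1.165 0.355]
qd [ 0.024  0.005 -0.022  0.004  0.005  0.01 ]
effort [-1.5970e+00 -6.5482e+01 -3.2371e+01 -3.3000e-02 -3.7000e-02 -2.0900e-01]
eef_pos [566.557 248.589  83.707]
eef_rot [-3.14e+00  1.00e-03  1.57e+00]
wrist_force [ 0.218 -0.375 -0.36 ]
moment [-0.053  0.039 -0.013]
finger_gap 18.899
```

View pics/w6z.png

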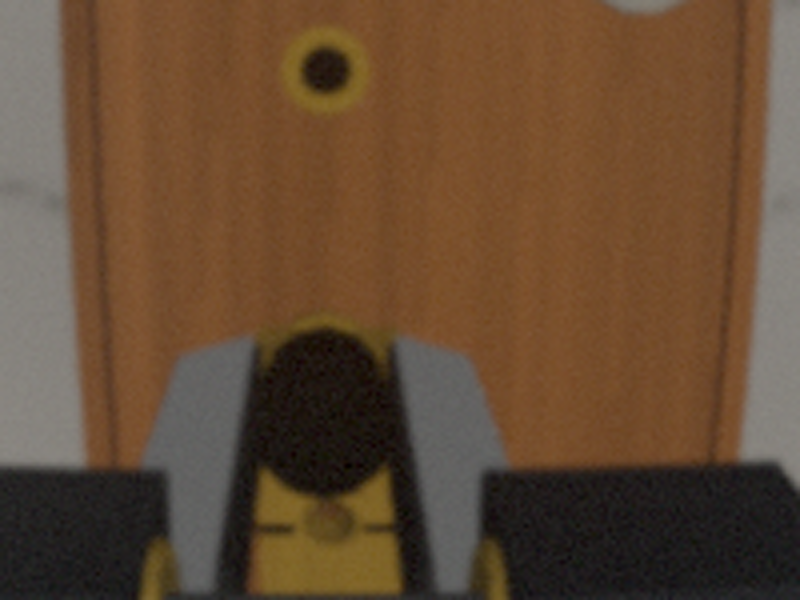

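View pics/s6z.png

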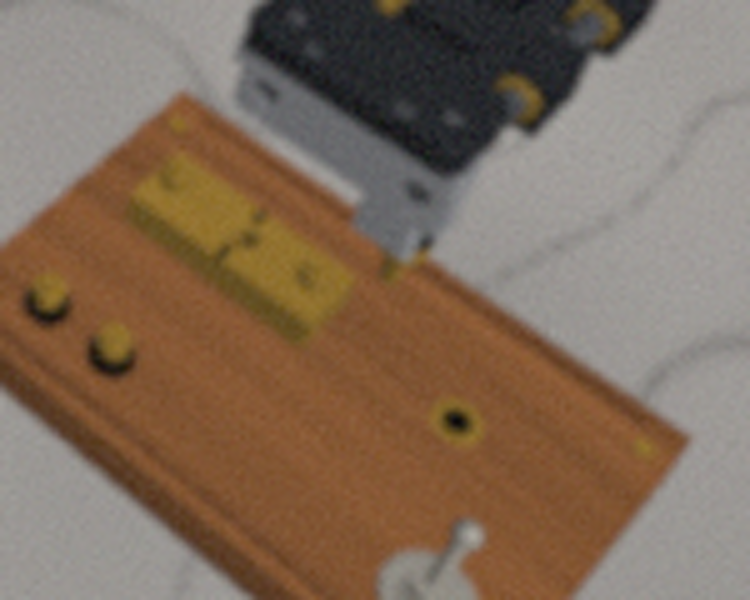

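Run:
```python
from h import *
c=load('w6')
a=onz(c,240+(326.5)/4-.4,140+(70)/4-.4,22,True); b=onz(c,240+330/4-.4,140+522/4-.4,38,True); print(a,b,b-a)
c=load('s6')
a=onz(c,380+457/5-.4,220+421/5-.4,22); b=onz(c,380+250/5-.4,220+240/5-.4,38); print(a,b,b-a)
c=load('t1'); f=c['frame'][:,:,::-1]
```

```text
[565.97648645 291.19137328  22.        ] [566.80031554 197.03783332  38.        ] [  0.82382909 -94.15353996  16.        ]
[567.65005095 289.67917861  22.        ] [568.90851969 198.74445981  38.        ] [  1.25846875 -90.9347188   16.        ]
```

Request:
drive_tool([
  {"delta_pos": [1, -20, 0], "yaw": 0, "hand": 12},
  {"delta_pos": [0, -20, 0], "yaw": 0, "hand": 12},
  {"delta_pos": [0, -12, 0], "yaw": 0, "hand": 12},
  {"delta_pos": [0, 0, 0], "yaw": 0, "hand": 12},
  {"delta_pos": [0, 0, 0], "yaw": 0, "hand": 12},
])

```text
clock: 5.62
eef_pos: [568.0, 197.6, 85.0]
eef_rot: [-3.142, -0.0, 1.571]
wrist_force: [-0.3, -0.1, -0.3]
finger_gap: 18.6
```

Request:
drive_tool([
  {"delta_pos": [0, 0, -5], "yaw": 0, "hand": 12},
  {"delta_pos": [0, 0, 0], "yaw": 0, "hand": 12},
  {"delta_pos": [0, 0, 0], "yaw": 0, "hand": 12},
  {"delta_pos": [0, 0, 0], "yaw": 0, "hand": 12},
])

```text
clock: 5.95
eef_pos: [567.8, 197.9, 79.8]
eef_rot: [-3.141, 0.0, 1.572]
wrist_force: [-0.1, 0.5, 0.3]
finger_gap: 18.6
```

Run:
```python
from h import *
st()
c=snap('wrist','w7'); f=c['frame'][:,:,::-1]
cv2.imwrite('pics/w7z.png',cv2.resize(f[140:290,240:440],None,fx=4,fy=4,interpolation=cv2.INTER_CUBIC))
c=snap('scene','s7'); f=c['frame'][:,:,::-1]
cv2.imwrite('pics/s7z.png',cv2.resize(f[220:340,380:530],None,fx=5,fy=5,interpolation=cv2.INTER_CUBIC))
```

```text
clock 5.95
joints [0.274 0.523 1.484 0.    1.135 0.273]
qd [-0.005 -0.007 -0.    -0.    -0.    -0.   ]
effort [ 5.9000e-02 -6.2603e+01 -3.2418e+01  7.2000e-02 -1.3000e-02  8.0000e-03]
eef_pos [567.828 197.862  79.842]
eef_rot [-3.141  0.     1.572]
wrist_force [-0.093  0.51   0.283]
moment [-0.056  0.017  0.014]
finger_gap 18.618
```

View pics/w7z.png

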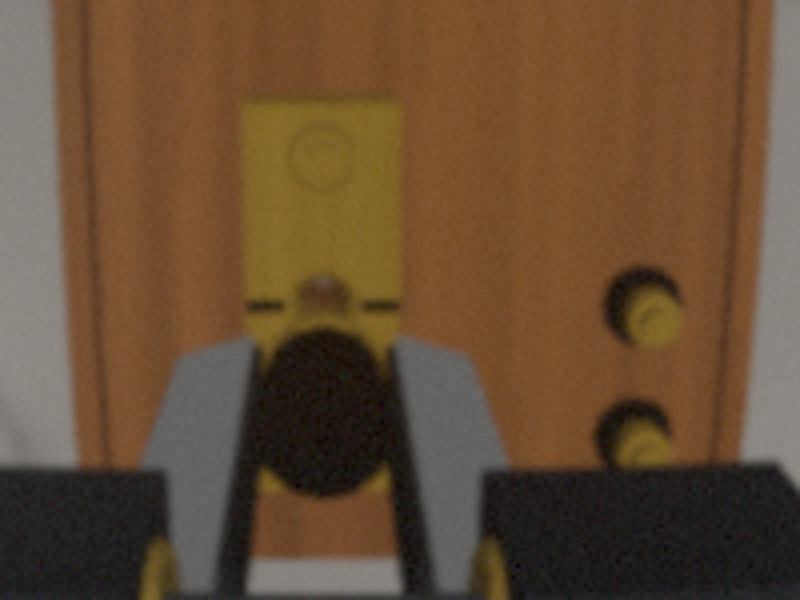

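View pics/s7z.png

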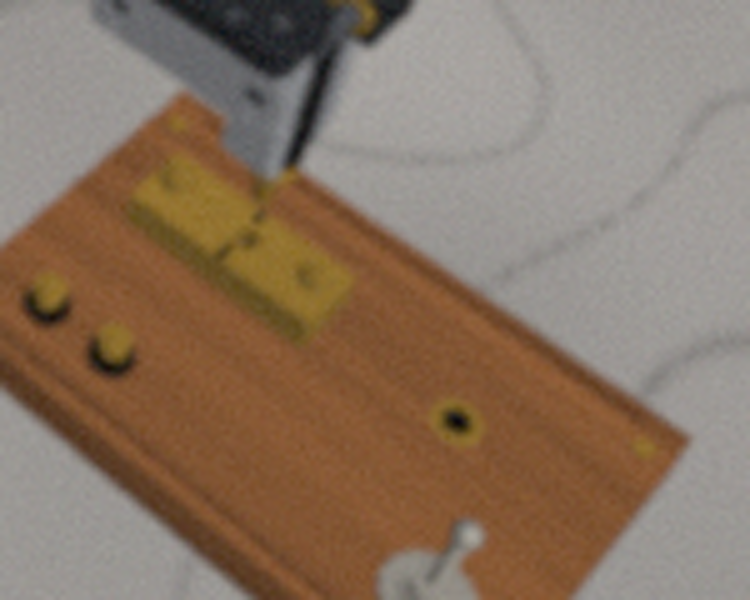

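Run:
```python
from h import *
c=load('w7'); print(c['position'])
g=lambda u,v,z:onz(c,240+u/4-.4,140+v/4-.4,z,True).round(2)
print('slot',g(266,306,38),g(380,304,38)); print('edges',g(245,280,38),g(402,280,38),'far end',g(323,103,38)); print('end minus 40?')
print('block posts far',g(322,157,52))
# knob near top edge; plug top z = 56+ (79.84-20.2)
z=56+59.6; print('knob',g(323,495,z),g(256,415,z),g(392,415,z))
```

```text
[566.74496073 265.85446913 272.89159956]
slot [555.39 195.78  38.  ] [577.95 196.25  38.  ]
edges [551.3  201.11  38.  ] [582.22 201.18  38.  ] far end [566.59 236.12  38.  ]
end minus 40?
block posts far [566.44 228.05  52.  ]
knob [566.75 191.36 115.6 ] [557.6  203.39 115.6 ] [576.13 203.44 115.6 ]
```

Request:
drive_tool([
  {"delta_pos": [0, -3.5, -6], "yaw": 0, "hand": 12},
  {"delta_pos": [0, 0, -9], "yaw": 0, "hand": 12},
  {"delta_pos": [0, 0, -5], "yaw": 0, "hand": 12},
  {"delta_pos": [0, 0, 0], "yaw": 0, "hand": 12},
  {"delta_pos": [0, 0, 0], "yaw": 0, "hand": 12},
])

```text
clock: 6.47
eef_pos: [567.7, 193.7, 59.4]
eef_rot: [-3.141, 0.0, 1.572]
wrist_force: [-0.7, -0.2, 0.0]
finger_gap: 18.3
```

Run:
```python
from h import *
st()
c=snap('scene','s8'); f=c['frame'][:,:,::-1]
cv2.imwrite('pics/s8z.png',cv2.resize(f[240:300,390:470],None,fx=9,fy=9,interpolation=cv2.INTER_CUBIC))
c=snap('wrist','w8'); f=c['frame'][:,:,::-1]
cv2.imwrite('pics/w8z.png',cv2.resize(f[140:290,240:440],None,fx=4,fy=4,interpolation=cv2.INTER_CUBIC))
```

```text
clock 6.467
joints [0.268 0.546 1.502 0.    1.095 0.267]
qd [ 0.001 -0.014 -0.013  0.002  0.005  0.   ]
effort [-6.6000e-02 -6.2326e+01 -3.1094e+01  6.5000e-02 -8.1000e-02 -1.0000e-03]
eef_pos [567.724 193.696  59.449]
eef_rot [-3.141  0.     1.572]
wrist_force [-0.705 -0.229  0.008]
moment [-0.063  0.104  0.016]
finger_gap 18.287
```

View pics/s8z.png

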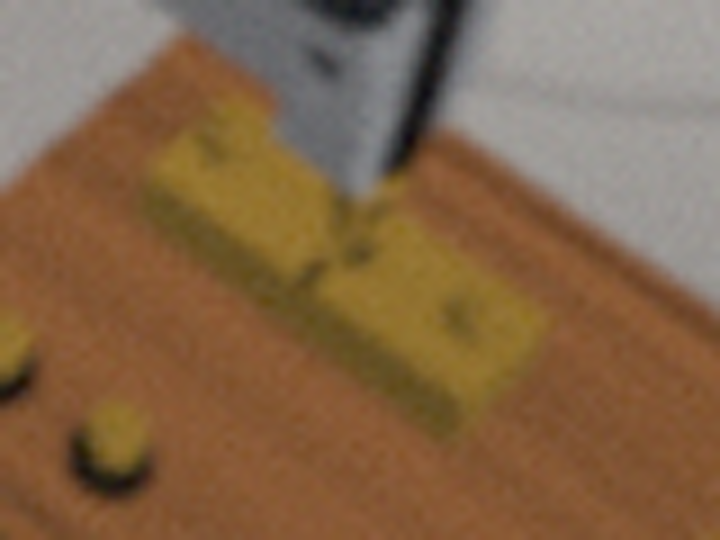

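View pics/w8z.png

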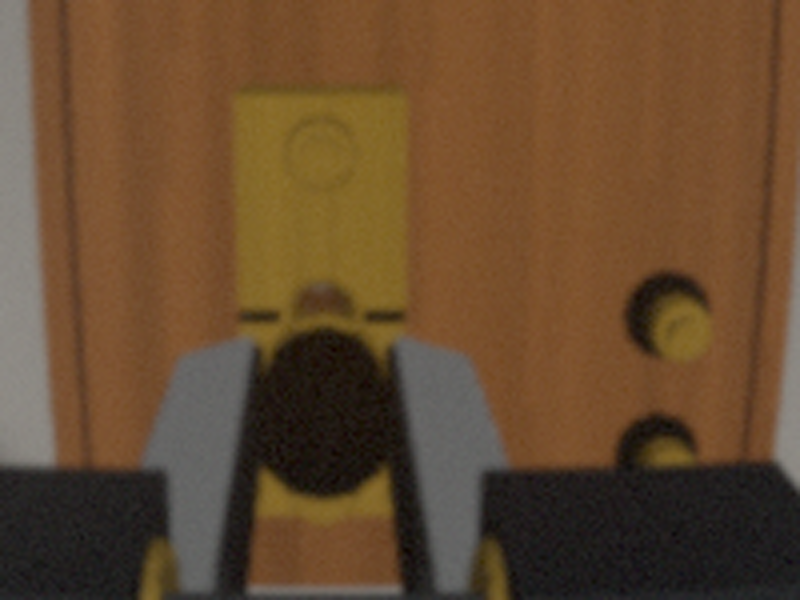

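Run:
```python
from h import *
c=load('w8'); print(c['position'])
g=lambda u,v,z:onz(c,240+u/4-.4,140+v/4-.4,z,True).round(2)
print('slot',g(258,317,38),g(386,317,38)); print('edges',g(237,290,38),g(407,290,38),'far end',g(323,92,38))
z=56+39.2; print('knob',g(323,495,z),g(256,415,z),g(392,415,z))
c=load('s8')
g=lambda u,v,z:onz(c,390+u/9-.44,240+v/9-.44,z).round(2)
print('scene hole',g(352,245,38), 'slot ends',g(305,280,38),g(400,185,38))
# collar lower right visible edge
p=np.array([567.7,195.6,41.2]);
for z in (41.2,61.2,65.2):
  for y in (193.7,195.6,197):
    q=rot(c).T@(np.array([567,y,z])-c['position']); uv=(c['intrinsics']@(q/q[2]))[:2]; print(z,y,((uv-[389.56,239.56])*9).round(0))
```

```text
[566.91059587 261.81211551 252.94169975]
slot [555.  195.6  38. ] [578.25 195.64  38.  ]
edges [551.26 200.69  38.  ] [581.97 200.74  38.  ] far end [566.75 236.54  38.  ]
knob [566.87 187.09  95.2 ] [557.69 199.17  95.2 ] [576.28 199.2   95.2 ]
scene hole [568.65 196.46  38.  ] slot ends [582.91 195.2   38.  ] [548.59 194.04  38.  ]
41.2 193.7 [349. 223.]
41.2 195.6 [356. 229.]
41.2 197 [362. 233.]
61.2 193.7 [367. 163.]
61.2 195.6 [375. 169.]
61.2 197 [380. 173.]
65.2 193.7 [371. 151.]
65.2 195.6 [378. 157.]
65.2 197 [384. 161.]
```

Request:
drive_tool([
  {"delta_pos": [0, -0.4, -4], "yaw": 0, "hand": 12},
  {"delta_pos": [0, 0, -4], "yaw": 0, "hand": 12},
  {"delta_pos": [0, 0, -3], "yaw": 0, "hand": 12},
  {"delta_pos": [0, 0, 0], "yaw": 0, "hand": 12},
])

```text
clock: 6.9
eef_pos: [567.5, 193.3, 48.1]
eef_rot: [-3.14, 0.0, 1.572]
wrist_force: [-0.4, -0.4, -1.0]
finger_gap: 18.6
```

Request:
drive_tool([
  {"delta_pos": [0, 0, -3], "yaw": 0, "hand": 12},
  {"delta_pos": [0, 0, -3], "yaw": 0, "hand": 12},
  {"delta_pos": [0, 0, 0], "yaw": 0, "hand": 12},
])

```text
clock: 7.15
eef_pos: [567.7, 193.3, 42.4]
eef_rot: [-3.141, 0.0, 1.572]
wrist_force: [0.7, 0.7, 0.1]
finger_gap: 18.7
```

Entering the hole freely (tip about 14 mm below the mouth). Continue to home.

Request:
drive_tool([
  {"delta_pos": [0, 0, -3], "yaw": 0, "hand": 12},
  {"delta_pos": [0, 0, -2], "yaw": 0, "hand": 12},
  {"delta_pos": [0, 0, 0], "yaw": 0, "hand": 12},
  {"delta_pos": [0, 0, 0], "yaw": 0, "hand": 12},
])

```text
clock: 7.48
eef_pos: [567.9, 193.4, 37.9]
eef_rot: [-3.141, 0.0, 1.572]
wrist_force: [0.1, 0.1, -0.5]
finger_gap: 18.4
```

Request:
drive_tool([
  {"delta_pos": [0, 0, -1.5], "yaw": 0, "hand": 12},
  {"delta_pos": [0, 0, 0], "yaw": 0, "hand": 12},
  {"delta_pos": [0, 0, 0], "yaw": 0, "hand": 12},
])

```text
clock: 7.73
eef_pos: [567.9, 193.4, 36.5]
eef_rot: [-3.142, 0.0, 1.572]
wrist_force: [0.1, 0.4, -0.9]
finger_gap: 18.8
```

Request:
drive_tool([
  {"delta_pos": [0, 0, -1], "yaw": 0, "hand": 12},
  {"delta_pos": [0, 0, -1], "yaw": 0, "hand": 12},
  {"delta_pos": [0, 0, 0], "yaw": 0, "hand": 12},
])

```text
clock: 7.98
eef_pos: [568.2, 193.6, 36.0]
eef_rot: [3.141, -0.0, 1.572]
wrist_force: [-5.8, -0.8, 14.1]
finger_gap: 18.4
```

Run:
```python
from h import *
st()
c=snap('scene','s9'); f=c['frame'][:,:,::-1]
cv2.imwrite('pics/s9z.png',cv2.resize(f[240:300,390:470],None,fx=9,fy=9,interpolation=cv2.INTER_CUBIC))
```

```text
clock 7.983
joints [0.267 0.576 1.515 0.    1.049 0.266]
qd [ 0.001  0.     0.001 -0.    -0.001  0.   ]
effort [-5.4300e-01 -5.6320e+01 -2.9024e+01 -5.8000e-02 -1.7720e+00  1.4000e-02]
eef_pos [568.208 193.578  35.988]
eef_rot [ 3.141 -0.     1.572]
wrist_force [-5.765 -0.834 14.113]
moment [-0.29   1.391 -0.002]
finger_gap 18.362
```

View pics/s9z.png

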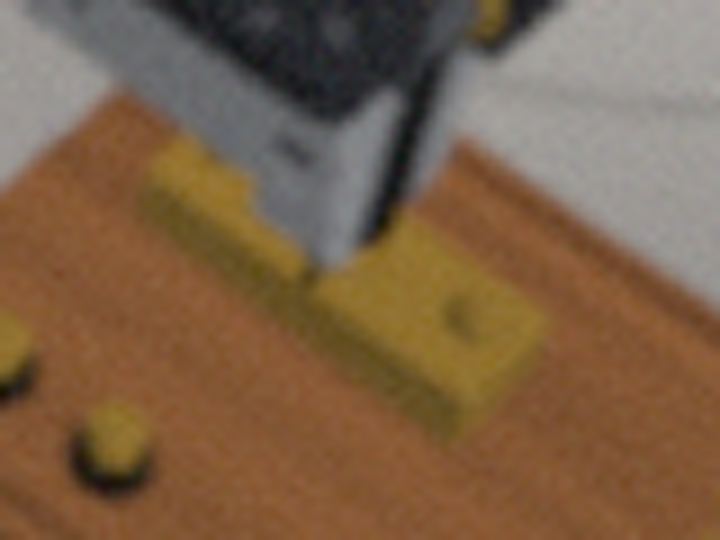

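Request:
drive_tool([
  {"delta_pos": [0, 0, 0], "yaw": 0, "hand": 24},
  {"delta_pos": [0, 0, 0], "yaw": 0, "hand": 34},
  {"delta_pos": [0, 0, 0], "yaw": 0, "hand": 40},
  {"delta_pos": [0, 0, 0], "yaw": 0, "hand": 40},
])

```text
clock: 8.37
eef_pos: [567.9, 193.4, 34.3]
eef_rot: [-3.141, 0.0, 1.572]
wrist_force: [-1.8, -0.5, 1.0]
finger_gap: 39.0
```

Request:
drive_tool([
  {"delta_pos": [0, 0, 10], "yaw": 0, "hand": 40},
  {"delta_pos": [0, 0, 25], "yaw": 0, "hand": 40},
  {"delta_pos": [0, 0, 35], "yaw": 0, "hand": 60},
  {"delta_pos": [0, 0, 35], "yaw": 0, "hand": 80},
  {"delta_pos": [0, -10, 10], "yaw": 0, "hand": 90},
])

```text
clock: 8.78
eef_pos: [569.5, 184.8, 155.8]
eef_rot: [3.134, -0.002, 1.573]
wrist_force: [-0.4, 0.4, 0.9]
finger_gap: 56.5
```

Request:
drive_tool([
  {"delta_pos": [0, -25, 0], "yaw": 0, "hand": 90},
  {"delta_pos": [0, -38, 0], "yaw": 0, "hand": 90},
  {"delta_pos": [0, -38, 0], "yaw": 0, "hand": 90},
  {"delta_pos": [0, -20, 0], "yaw": 0, "hand": 90},
  {"delta_pos": [0, 0, 0], "yaw": 0, "hand": 90},
])

```text
clock: 9.2
eef_pos: [567.9, 58.7, 149.9]
eef_rot: [3.141, 0.001, 1.568]
wrist_force: [-0.4, 0.7, 0.1]
finger_gap: 88.5
```

Run:
```python
from h import *
st()
c=snap('scene','s10'); f=c['frame'][:,:,::-1]
cv2.imwrite('pics/s10z.png',cv2.resize(f[230:310,380:490],None,fx=7,fy=7,interpolation=cv2.INTER_CUBIC))
d=c['range_z']
c=snap('wrist','w10')
```

```text
clock 9.2
joints [ 3.900e-02  3.840e-01  1.513e+00 -1.000e-03  1.245e+00  4.200e-02]
qd [ 0.073  0.012 -0.017  0.014  0.002  0.068]
effort [-1.6430e+00 -5.7259e+01 -3.3762e+01  8.0000e-03 -3.9000e-02 -8.6100e-01]
eef_pos [567.912  58.721 149.931]
eef_rot [3.141e+00 1.000e-03 1.568e+00]
wrist_force [-0.439  0.706  0.144]
moment [-0.034  0.005 -0.006]
finger_gap 88.54
```

View pics/s10z.png

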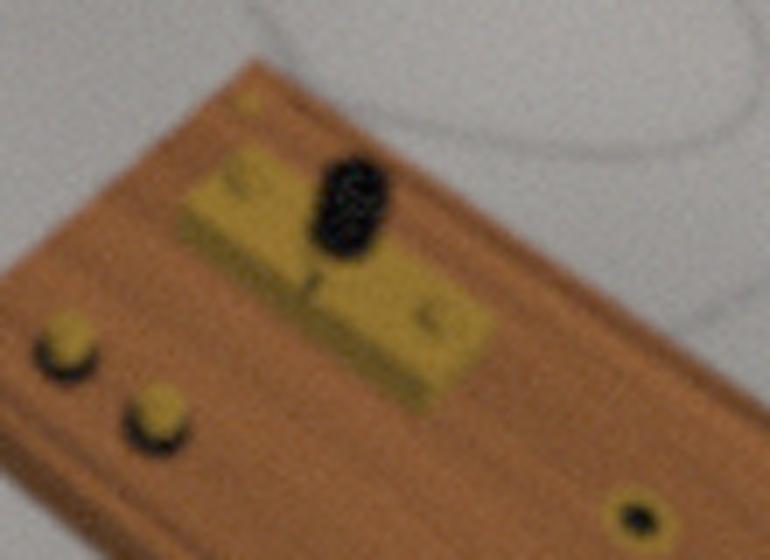

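View pics/w10.png

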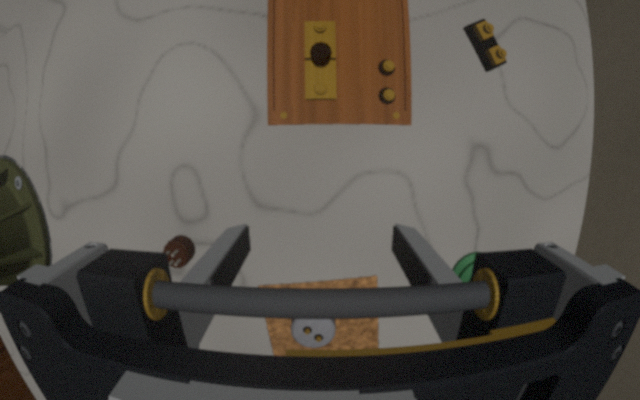

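Run:
```python
from h import *
c=load('s10'); d=c['range_z']
for z in (46,62,72,76):
    q=rot(c).T@(np.array([567.3,196.3,z])-c['position']); uv=(c['intrinsics']@(q/q[2]))[:2]; print(z,((uv-[379.57,229.57])*7).round(0))
for zu,zv in ((355,172),(352,178),(360,180),(345,180)):
    u,v=round(379.57+zu/7),round(229.57+zv/7); p,r=ray(c,u,v); print((p+r*d[v,u]).round(1))
c=load('w10'); d=c['range_z']
def pt(u,v):
    p,r=ray(c,u,v,True); q=rot(c).T@r; return (p+r*d[v,u]/q[2]).round(1)
print('knob',[pt(320,v) for v in (45,50,55,59)],'block',pt(320,75),'board',pt(350,60))
```

```text
46 [352. 239.]
62 [363. 202.]
72 [371. 178.]
76 [374. 168.]
[567.9 191.5  70.8]
[570.1 192.9  71.1]
[569.8 194.6  72.5]
[571.8 191.9  71.7]
knob [array([566.7, 201.1,  73.5]), array([566.7, 196.7,  72.3]), array([566.7, 192.3,  71.8]), array([566.7, 188.2,  73.6])] block [566.6 179.3  40.1] board [597.3 198.5  23.9]
```

Request:
drive_tool([
  {"delta_pos": [-2, -34, 0], "yaw": 0, "hand": 92},
  {"delta_pos": [-2, -38, -5], "yaw": 0, "hand": 92},
  {"delta_pos": [-2, -38, -10], "yaw": 0, "hand": 92},
  {"delta_pos": [-2, -38, -15], "yaw": 0, "hand": 92},
  {"delta_pos": [-2, -22, -10], "yaw": 0, "hand": 92},
])

```text
clock: 9.72
eef_pos: [557.7, -109.4, 108.6]
eef_rot: [-3.141, 0.0, 1.572]
wrist_force: [-0.3, -0.3, 0.2]
finger_gap: 91.9
```

Request:
drive_tool([
  {"delta_pos": [0, 0, -10], "yaw": 0, "hand": 92},
  {"delta_pos": [0, 0, 0], "yaw": 0, "hand": 92},
  {"delta_pos": [0, 0, 0], "yaw": 0, "hand": 92},
  {"delta_pos": [0, 0, 0], "yaw": 0, "hand": 92},
])

```text
clock: 10.05
eef_pos: [558.5, -106.0, 100.2]
eef_rot: [3.141, 0.0, 1.574]
wrist_force: [-1.0, 0.3, 1.0]
finger_gap: 92.3
```

Run:
```python
from h import *
st()
c=snap('wrist','w11')
```

```text
clock 10.05
joints [-0.252  0.431  1.569  0.     1.141 -0.255]
qd [-0.002 -0.007 -0.002 -0.002 -0.002 -0.004]
effort [-6.6300e-01 -5.6781e+01 -3.1958e+01  5.1000e-02  2.2000e-02  1.5000e-02]
eef_pos [ 558.532 -106.043  100.243]
eef_rot [3.141 0.    1.574]
wrist_force [-1.014  0.338  0.976]
moment [-0.094  0.112 -0.037]
finger_gap 92.254
```

View pics/w11.png

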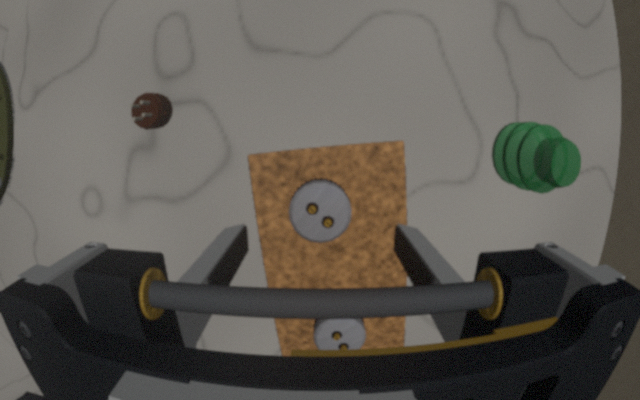

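Run:
```python
from h import *
c=load('w11')
print(onz(c,(311.5+327.5)/2,(209+223)/2-.3,36,True), 'circ',onz(c,320,211,30,True), onz(c,340,335,30,True))
g=cv2.cvtColor(c['frame'],cv2.COLOR_RGB2HSV)
m=((g[...,1]<60)&(g[...,2]>70)).astype(np.uint8); m=m[165:255,270:370]
n,l,s,ce=cv2.connectedComponentsWithStats(m)
for i in range(1,n):
    if s[i,4]>300: print(s[i],ce[i]+[270,165])
```

```text
[ 556.70647542 -114.39020673   36.        ] circ [ 557.12592596 -111.84169408   30.        ] [ 578.60555078 -248.37100043   30.        ]
[  19   15   62   62 2830] [319.87243816 210.41413428]
```

Request:
drive_tool([
  {"delta_pos": [-1.5, -5, -15], "yaw": 0, "hand": 92},
  {"delta_pos": [0, -3.5, -25], "yaw": 0, "hand": 92},
  {"delta_pos": [0, 0, -25], "yaw": 0, "hand": 92},
  {"delta_pos": [0, 0, -15], "yaw": 0, "hand": 92},
  {"delta_pos": [0, 0, 0], "yaw": 0, "hand": 92},
])

```text
clock: 10.52
eef_pos: [555.3, -114.8, 17.1]
eef_rot: [-3.138, -0.001, 1.573]
wrist_force: [-1.2, 0.1, 0.2]
finger_gap: 92.1
```

Request:
drive_tool([
  {"delta_pos": [0, 0, -6], "yaw": 0, "hand": 92},
  {"delta_pos": [0, 0, -6], "yaw": 0, "hand": 92},
  {"delta_pos": [0, 0, 0], "yaw": 0, "hand": 92},
  {"delta_pos": [0, 0, 0], "yaw": 0, "hand": 92},
])

```text
clock: 10.85
eef_pos: [556.8, -116.0, 8.1]
eef_rot: [3.141, 0.0, 1.572]
wrist_force: [-0.8, -0.2, 0.1]
finger_gap: 92.1
```

Run:
```python
from h import *
st()
c=snap('wrist','w12')
c=snap('scene','s12'); f=c['frame'][:,:,::-1]
cv2.imwrite('pics/s12z.png',cv2.resize(f[130:230,230:370],None,fx=5.7,fy=5.7,interpolation=cv2.INTER_CUBIC))
```

```text
clock 10.85
joints [-0.27   0.557  1.625  0.     0.959 -0.271]
qd [-0.003 -0.005 -0.004  0.     0.002 -0.   ]
effort [ 9.9000e-02 -5.9821e+01 -2.8175e+01  5.6000e-02 -3.8000e-02  2.0000e-03]
eef_pos [ 556.79  -116.001    8.13 ]
eef_rot [3.141 0.    1.572]
wrist_force [-0.771 -0.221  0.083]
moment [-0.016  0.039 -0.027]
finger_gap 92.098
```

View pics/w12.png

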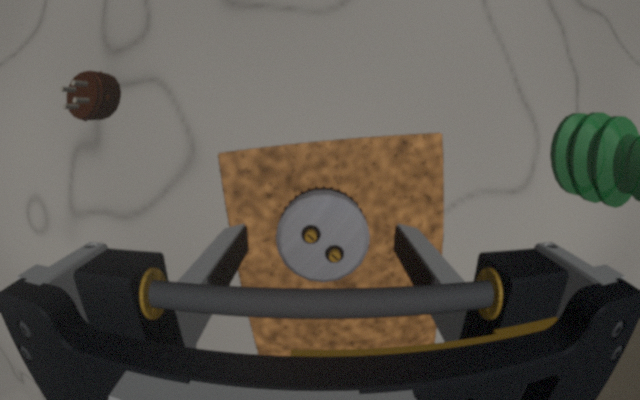

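View pics/s12z.png

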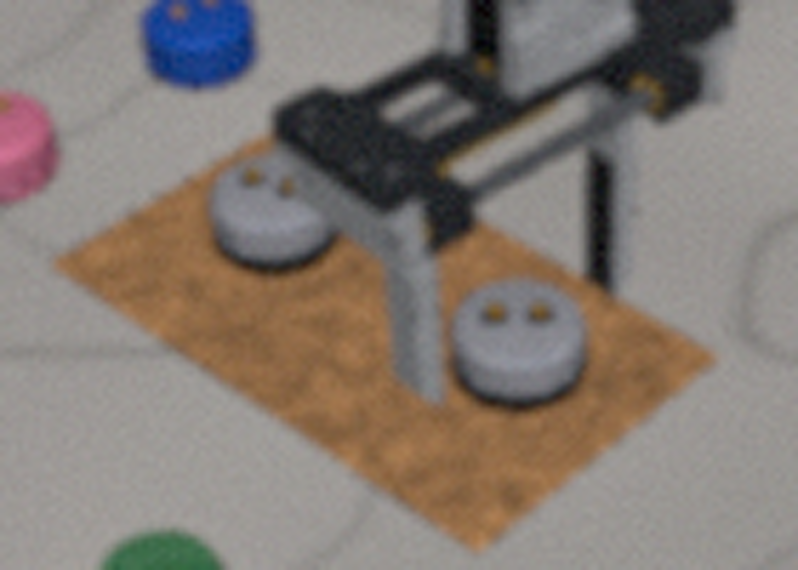

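Run:
```python
from h import *
c=load('s12'); d=c['range_z']
for zu,zv,X in ((440,403,602.8),(400,382,602.8),(400,382,615.3),(440,403,615.3),(590,285,510.7),(612,290,510.7)):
    p,r=ray(c,229.6+zu/5.7,129.6+zv/5.7); print((zu,zv),X,(p+r*(X-p[0])/r[0]).round(1))
for zu,zv in ((425,390),(410,375),(430,380),(520,300),(520,420)):
    u,v=round(229.6+zu/5.7),round(129.6+zv/5.7); p,r=ray(c,u,v); print((zu,zv),(p+r*d[v,u]).round(1))
c=load('w12')
print(onz(c,(310.5+334.5)/2,(234+254.5)/2,36,True))
for u,v in((247,227),(394,227)):
    p,r=ray(c,u,v,True); print([(p+r*(Y-p[1])/r[1]).round(1) for Y in (-108,-106)])
```

```text
(440, 403) 602.8 [ 602.8 -113.7   14.1]
(400, 382) 602.8 [ 602.8 -139.5    8.1]
(400, 382) 615.3 [ 615.3 -122.9   27.4]
(440, 403) 615.3 [615.3 -98.   33.2]
(590, 285) 510.7 [ 510.7 -123.    17.4]
(612, 290) 510.7 [ 510.7 -109.6   23. ]
(425, 390) [ 613.9 -109.4   31.4]
(410, 375) [ 616.1 -113.2   39.5]
(430, 380) [ 611.  -109.1   36. ]
(520, 300) [ 549.7 -123.4   32.4]
(520, 420) [576.8 -93.9   2.4]
[ 556.89581289 -114.08491559   36.        ]
[array([ 510.6, -108. ,   24.2]), array([ 512.1, -106. ,   30.1])]
[array([ 601. , -108. ,   23.8]), array([ 599.5, -106. ,   29.7])]
```

Request:
drive_tool([
  {"delta_pos": [0, 1, -5], "yaw": 0, "hand": 90},
  {"delta_pos": [0, 0, -4], "yaw": 0, "hand": 84},
  {"delta_pos": [0, 0, -2], "yaw": 0, "hand": 76},
  {"delta_pos": [0, 0, 0], "yaw": 0, "hand": 70},
  {"delta_pos": [0, 0, 0], "yaw": 0, "hand": 64},
])

```text
clock: 11.37
eef_pos: [556.3, -115.1, -3.7]
eef_rot: [-3.141, -0.0, 1.572]
wrist_force: [0.1, -0.6, -0.2]
finger_gap: 67.6
```

Request:
drive_tool([
  {"delta_pos": [0, 0, 0], "yaw": 0, "hand": 58},
  {"delta_pos": [0, 0, 0], "yaw": 0, "hand": 52},
  {"delta_pos": [0, 0, 0], "yaw": 0, "hand": 48},
  {"delta_pos": [0, 0, 0], "yaw": 0, "hand": 48},
  {"delta_pos": [0, 0, 0], "yaw": 0, "hand": 48},
], squeeze=25)

```text
clock: 11.78
eef_pos: [556.6, -115.1, -3.3]
eef_rot: [3.141, 0.0, 1.572]
wrist_force: [0.2, -0.8, 0.0]
finger_gap: 55.6
```

Gripped at 55.6 mm. Record eef z −3.3 as its resting height; lift 60 mm gently and feel.

Request:
drive_tool([
  {"delta_pos": [0, 0, 5], "yaw": 0, "hand": 48},
  {"delta_pos": [0, 0, 15], "yaw": 0, "hand": 48},
  {"delta_pos": [0, 0, 20], "yaw": 0, "hand": 48},
  {"delta_pos": [0, 0, 15], "yaw": 0, "hand": 48},
  {"delta_pos": [0, 0, 5], "yaw": 0, "hand": 48},
])

```text
clock: 12.2
eef_pos: [557.4, -115.3, 59.0]
eef_rot: [3.139, 0.001, 1.572]
wrist_force: [0.9, -0.2, -1.1]
finger_gap: 55.4
```

Request:
drive_tool([
  {"delta_pos": [0, 0, 0], "yaw": 0, "hand": 48},
  {"delta_pos": [0, 0, 0], "yaw": 0, "hand": 48},
  {"delta_pos": [0, 0, 0], "yaw": 0, "hand": 48},
])

```text
clock: 12.45
eef_pos: [555.9, -114.9, 55.4]
eef_rot: [-3.14, -0.0, 1.572]
wrist_force: [0.1, 0.1, -1.4]
finger_gap: 55.4
```

Request:
drive_tool([
  {"delta_pos": [0, 0, 0], "yaw": 0, "hand": 48},
])

```text
clock: 12.53
eef_pos: [555.9, -114.9, 55.5]
eef_rot: [-3.14, -0.0, 1.572]
wrist_force: [0.1, -0.8, -1.1]
finger_gap: 55.5
```

Request:
drive_tool([
  {"delta_pos": [0, 0, 0], "yaw": 0, "hand": 48},
])

```text
clock: 12.62
eef_pos: [556.1, -115.0, 55.7]
eef_rot: [-3.14, -0.0, 1.572]
wrist_force: [-0.0, 0.3, -0.8]
finger_gap: 55.5
```

Request:
drive_tool([
  {"delta_pos": [0, 0, 0], "yaw": 0, "hand": 48},
])

```text
clock: 12.7
eef_pos: [556.3, -115.0, 56.0]
eef_rot: [-3.141, -0.0, 1.572]
wrist_force: [1.1, 0.4, -1.5]
finger_gap: 55.6
```

Request:
drive_tool([
  {"delta_pos": [0, 0, 0], "yaw": 0, "hand": 48},
])

```text
clock: 12.78
eef_pos: [556.4, -115.0, 56.2]
eef_rot: [-3.141, -0.0, 1.572]
wrist_force: [0.4, 0.5, -1.4]
finger_gap: 55.0
```

Run:
```python
from h import *
st()
F=[]
for i in range(6):
    snap('wrist','w13'); s=manip.read_state(); F.append([s['wrist_force'][2],s['effort'][1],s['effort'][2]])
print(np.round(F,2),np.mean(F,0))
c=snap('scene','s13'); f=c['frame'][:,:,::-1]
cv2.imwrite('pics/s13z.png',cv2.resize(f[110:230,230:370],None,fx=5,fy=5,interpolation=cv2.INTER_CUBIC))
```

```text
clock 12.783
joints [-0.268  0.487  1.602  0.     1.053 -0.269]
qd [-0.    -0.003 -0.002  0.001  0.002  0.   ]
effort [-2.0000e-03 -5.9427e+01 -3.0989e+01  6.0000e-02  3.5000e-02 -0.0000e+00]
eef_pos [ 556.351 -115.039   56.234]
eef_rot [-3.141 -0.     1.572]
wrist_force [ 0.354  0.509 -1.415]
moment [-0.069  0.044  0.024]
finger_gap 54.987
[[ -1.39 -59.43 -31.  ]
 [ -0.78 -59.44 -31.02]
 [ -1.   -59.45 -31.03]
 [ -0.45 -59.47 -31.04]
 [ -1.31 -59.48 -31.05]
 [ -0.34 -59.5  -31.05]] [ -0.87538805 -59.46120024 -31.03136659]
```

View pics/s13z.png

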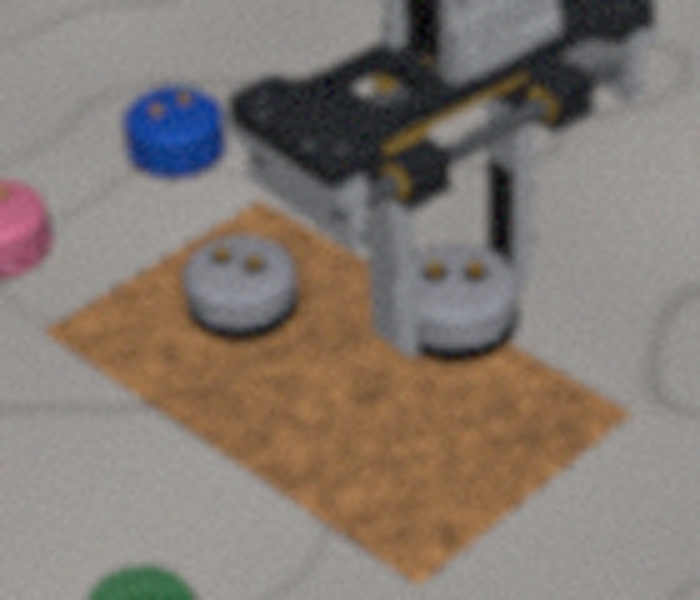

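Request:
drive_tool([
  {"delta_pos": [0, 0, -10], "yaw": 0, "hand": 48},
  {"delta_pos": [0, 0, -20], "yaw": 0, "hand": 48},
  {"delta_pos": [0, 0, -15], "yaw": 0, "hand": 48},
  {"delta_pos": [0, 0, -6], "yaw": 0, "hand": 48},
  {"delta_pos": [0, 0, -2], "yaw": 0, "hand": 48},
])

```text
clock: 13.55
eef_pos: [555.7, -114.9, 2.0]
eef_rot: [-3.139, -0.001, 1.572]
wrist_force: [-0.0, -0.2, -0.2]
finger_gap: 55.4
```

Request:
drive_tool([
  {"delta_pos": [0, 0, -2], "yaw": 0, "hand": 48},
  {"delta_pos": [0, 0, -2], "yaw": 0, "hand": 48},
  {"delta_pos": [0, 0, 0], "yaw": 0, "hand": 48},
  {"delta_pos": [0, 0, 0], "yaw": 0, "hand": 48},
])

```text
clock: 13.88
eef_pos: [556.7, -115.2, 0.0]
eef_rot: [3.141, 0.0, 1.572]
wrist_force: [0.5, 0.2, -1.1]
finger_gap: 55.8
```

Request:
drive_tool([
  {"delta_pos": [0, 0, -1.5], "yaw": 0, "hand": 48},
  {"delta_pos": [0, 0, -1], "yaw": 0, "hand": 48},
  {"delta_pos": [0, 0, 0], "yaw": 0, "hand": 48},
  {"delta_pos": [0, 0, 0], "yaw": 0, "hand": 48},
])

```text
clock: 14.22
eef_pos: [556.4, -115.1, -2.9]
eef_rot: [-3.142, 0.0, 1.572]
wrist_force: [0.2, 0.7, -0.3]
finger_gap: 55.5
```

Request:
drive_tool([
  {"delta_pos": [0, 0, -0.5], "yaw": 0, "hand": 48},
  {"delta_pos": [0, 0, -0.5], "yaw": 0, "hand": 48},
  {"delta_pos": [0, 0, 0], "yaw": 0, "hand": 48},
  {"delta_pos": [0, 0, 0], "yaw": 0, "hand": 48},
])

```text
clock: 14.55
eef_pos: [556.5, -115.1, -3.4]
eef_rot: [3.141, 0.0, 1.572]
wrist_force: [-2.8, 0.7, 6.3]
finger_gap: 55.2
```

Request:
drive_tool([
  {"delta_pos": [0, 0, 0], "yaw": 0, "hand": 58},
  {"delta_pos": [0, 0, 0], "yaw": 0, "hand": 66},
  {"delta_pos": [0, 0, 0], "yaw": 0, "hand": 78},
  {"delta_pos": [0, 0, 0], "yaw": 0, "hand": 90},
  {"delta_pos": [0, 0, 0], "yaw": 0, "hand": 92},
])

```text
clock: 14.97
eef_pos: [556.4, -115.1, -4.0]
eef_rot: [-3.141, -0.0, 1.572]
wrist_force: [0.1, 0.4, 0.4]
finger_gap: 81.4
```

Request:
drive_tool([
  {"delta_pos": [0, 0, 15], "yaw": 0, "hand": 92},
  {"delta_pos": [0, 0, 30], "yaw": 0, "hand": 92},
  {"delta_pos": [0, 0, 35], "yaw": 0, "hand": 92},
  {"delta_pos": [4, -20, 15], "yaw": 0, "hand": 92},
  {"delta_pos": [6, -38, 0], "yaw": 0, "hand": 92},
])

```text
clock: 15.38
eef_pos: [568.4, -171.8, 95.6]
eef_rot: [3.136, 0.002, 1.575]
wrist_force: [1.0, -0.5, 0.0]
finger_gap: 92.0
```

Request:
drive_tool([
  {"delta_pos": [6, -38, 0], "yaw": 0, "hand": 92},
  {"delta_pos": [5, -30, 0], "yaw": 0, "hand": 92},
  {"delta_pos": [1, -8, 0], "yaw": 0, "hand": 92},
  {"delta_pos": [0, 0, 0], "yaw": 0, "hand": 92},
  {"delta_pos": [0, 0, 0], "yaw": 0, "hand": 92},
])

```text
clock: 15.8
eef_pos: [578.2, -248.5, 90.6]
eef_rot: [-3.141, -0.001, 1.571]
wrist_force: [-0.2, -0.1, -0.3]
finger_gap: 92.2
```

Run:
```python
from h import *
st()
c=snap('wrist','w14'); snap('top','t14')
```

```text
clock 15.8
joints [-0.464  0.569  1.384  0.     1.189 -0.465]
qd [ 0.024 -0.013  0.013  0.001  0.001  0.003]
effort [-2.2420e+00 -6.5282e+01 -3.4224e+01 -2.8000e-02  4.9000e-02 -1.1300e-01]
eef_pos [ 578.194 -248.549   90.61 ]
eef_rot [-3.141e+00 -1.000e-03  1.571e+00]
wrist_force [-0.244 -0.138 -0.303]
moment [-0.049  0.004  0.001]
finger_gap 92.159
```

View pics/w14.png

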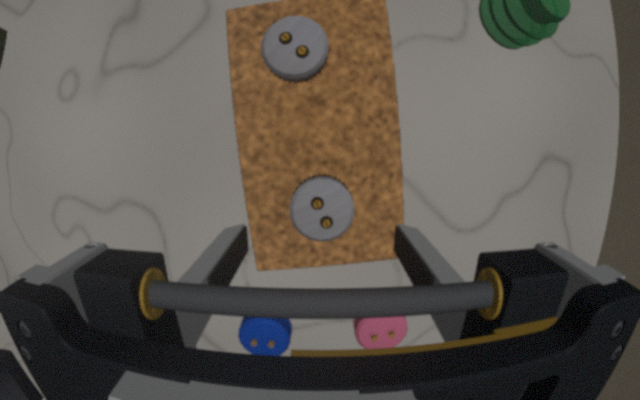

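Run:
```python
from h import *
c=load('w14')
print('ear2',onz(c,321.5,213,36,True),'ear1',onz(c,293.7,44.2,36,True),'blue',onz(c,262,343,36,True),'pink',onz(c,382,334,36,True))
```

```text
ear2 [ 577.95375145 -251.65632467   36.        ] ear1 [ 555.61385739 -112.91153632   36.        ] blue [ 517.39601892 -391.19915872   36.        ] pink [ 639.04552832 -378.98042319   36.        ]
```

Request:
drive_tool([
  {"delta_pos": [0, -2, -15], "yaw": 0, "hand": 92},
  {"delta_pos": [0, -1.5, -25], "yaw": 0, "hand": 92},
  {"delta_pos": [0, 0, -25], "yaw": 0, "hand": 92},
  {"delta_pos": [0, 0, -12], "yaw": 0, "hand": 92},
  {"delta_pos": [0, 0, 0], "yaw": 0, "hand": 92},
])

```text
clock: 16.32
eef_pos: [577.3, -250.9, 11.5]
eef_rot: [-3.138, -0.002, 1.573]
wrist_force: [0.3, 0.3, -0.6]
finger_gap: 91.7
```

Request:
drive_tool([
  {"delta_pos": [0, 0, 0], "yaw": 0, "hand": 92},
  {"delta_pos": [0, 0, 0], "yaw": 0, "hand": 92},
])

```text
clock: 16.48
eef_pos: [579.3, -252.5, 15.7]
eef_rot: [3.14, 0.001, 1.572]
wrist_force: [0.3, -0.6, 0.4]
finger_gap: 92.3
```

Run:
```python
from h import *
st()
c=snap('wrist','w15')
```

```text
clock 16.483
joints [-0.469  0.664  1.424  0.     1.052 -0.471]
qd [-0.004 -0.007 -0.004 -0.002 -0.004  0.   ]
effort [ 1.3900e-01 -6.6335e+01 -2.9802e+01  5.3000e-02  4.6000e-02  4.0000e-03]
eef_pos [ 579.309 -252.527   15.715]
eef_rot [3.140e+00 1.000e-03 1.572e+00]
wrist_force [ 0.296 -0.592  0.44 ]
moment [-0.099  0.057 -0.04 ]
finger_gap 92.307
```

View pics/w15.png

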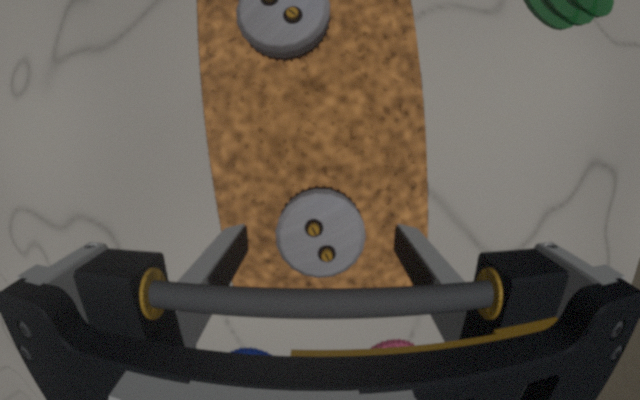

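Centred between the fingers (earpiece centre ≈ (320,235), finger mid ≈ (320,235)). Lower to z ≈ −4 and grip.

Request:
drive_tool([
  {"delta_pos": [-0.5, 0.5, -8], "yaw": 0, "hand": 90},
  {"delta_pos": [0, 0, -7], "yaw": 0, "hand": 84},
  {"delta_pos": [0, 0, -4], "yaw": 0, "hand": 76},
  {"delta_pos": [0, 0, 0], "yaw": 0, "hand": 70},
  {"delta_pos": [0, 0, 0], "yaw": 0, "hand": 64},
])

```text
clock: 16.95
eef_pos: [577.8, -252.0, -5.4]
eef_rot: [-3.141, -0.0, 1.572]
wrist_force: [0.4, -1.0, -0.6]
finger_gap: 67.7
```

Request:
drive_tool([
  {"delta_pos": [0, 0, 0], "yaw": 0, "hand": 58},
  {"delta_pos": [0, 0, 0], "yaw": 0, "hand": 52},
  {"delta_pos": [0, 0, 0], "yaw": 0, "hand": 48},
  {"delta_pos": [0, 0, 0], "yaw": 0, "hand": 48},
  {"delta_pos": [0, 0, 0], "yaw": 0, "hand": 48},
], squeeze=25)

```text
clock: 17.37
eef_pos: [578.2, -252.2, -4.7]
eef_rot: [3.141, 0.0, 1.572]
wrist_force: [1.2, -0.1, 0.6]
finger_gap: 55.4
```

Request:
drive_tool([
  {"delta_pos": [0, 0, 5], "yaw": 0, "hand": 48},
  {"delta_pos": [0, 0, 15], "yaw": 0, "hand": 48},
  {"delta_pos": [0, 0, 20], "yaw": 0, "hand": 48},
  {"delta_pos": [0, 0, 15], "yaw": 0, "hand": 48},
  {"delta_pos": [0, 0, 5], "yaw": 0, "hand": 48},
])

```text
clock: 17.78
eef_pos: [578.7, -252.4, 57.6]
eef_rot: [3.139, 0.001, 1.572]
wrist_force: [0.1, 0.1, -1.4]
finger_gap: 55.6
```

Request:
drive_tool([
  {"delta_pos": [0, 0, 0], "yaw": 0, "hand": 48},
  {"delta_pos": [0, 0, 0], "yaw": 0, "hand": 48},
  {"delta_pos": [0, 0, 0], "yaw": 0, "hand": 48},
  {"delta_pos": [0, 0, 0], "yaw": 0, "hand": 48},
  {"delta_pos": [0, 0, 0], "yaw": 0, "hand": 48},
])

```text
clock: 18.2
eef_pos: [577.6, -251.9, 54.1]
eef_rot: [-3.14, -0.001, 1.572]
wrist_force: [0.1, -0.1, -2.4]
finger_gap: 55.4
```

Run:
```python
from h import *
st()
F=[]
for i in range(8):
    snap('wrist','w16'); s=manip.read_state(); F.append([s['wrist_force'][2],s['effort'][1],s['effort'][2]])
print(np.round(F,2),np.mean(F,0))
```

```text
clock 18.2
joints [-0.469  0.613  1.407 -0.     1.123 -0.47 ]
qd [-0.001 -0.004 -0.005 -0.     0.001 -0.001]
effort [ 3.0000e-03 -6.8452e+01 -3.2972e+01  5.5000e-02  4.9000e-02 -0.0000e+00]
eef_pos [ 577.6   -251.925   54.116]
eef_rot [-3.140e+00 -1.000e-03  1.572e+00]
wrist_force [ 0.093 -0.138 -2.366]
moment [-0.131  0.082  0.033]
finger_gap 55.446
[[ -2.75 -68.35 -32.95]
 [ -3.03 -68.31 -32.96]
 [ -3.66 -68.29 -32.97]
 [ -2.47 -68.29 -32.99]
 [ -1.9  -68.31 -33.01]
 [ -2.13 -68.33 -33.02]
 [ -2.32 -68.34 -33.03]
 [ -2.5  -68.36 -33.04]] [ -2.59638185 -68.32277745 -32.99755052]
```

View pics/w16.png

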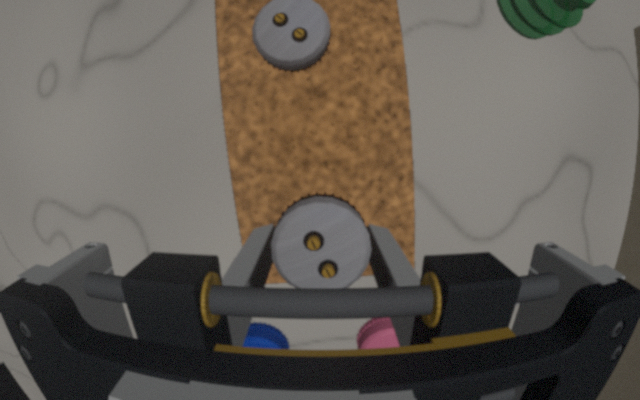

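Request:
drive_tool([
  {"delta_pos": [0, 0, 15], "yaw": 0, "hand": 48},
  {"delta_pos": [0, 0, 25], "yaw": 0, "hand": 48},
  {"delta_pos": [0, 5, 30], "yaw": 0, "hand": 48},
  {"delta_pos": [0, 12, 30], "yaw": 0, "hand": 48},
  {"delta_pos": [0, 20, 20], "yaw": 0, "hand": 48},
], squeeze=30)

```text
clock: 19.02
eef_pos: [578.3, -216.1, 178.0]
eef_rot: [3.139, 0.001, 1.57]
wrist_force: [-0.5, -0.0, -1.4]
finger_gap: 55.3
```

Request:
drive_tool([
  {"delta_pos": [0, 28, 0], "yaw": 0, "hand": 48},
  {"delta_pos": [0, 34, 0], "yaw": 0, "hand": 48},
  {"delta_pos": [0, 34, 0], "yaw": 0, "hand": 48},
  {"delta_pos": [0, 34, 0], "yaw": 0, "hand": 48},
  {"delta_pos": [1, 34, 0], "yaw": 0, "hand": 48},
])

```text
clock: 19.43
eef_pos: [578.6, -49.5, 175.2]
eef_rot: [3.141, 0.0, 1.572]
wrist_force: [0.6, -0.1, -2.4]
finger_gap: 55.8
```

Request:
drive_tool([
  {"delta_pos": [1, 34, 0], "yaw": 0, "hand": 48},
  {"delta_pos": [1, 34, 0], "yaw": 0, "hand": 48},
  {"delta_pos": [1, 34, 0], "yaw": 0, "hand": 48},
  {"delta_pos": [1, 34, 0], "yaw": 0, "hand": 48},
  {"delta_pos": [1, 34, 0], "yaw": 0, "hand": 48},
])

```text
clock: 19.85
eef_pos: [583.7, 120.6, 175.2]
eef_rot: [3.141, -0.0, 1.572]
wrist_force: [0.1, 0.1, -2.9]
finger_gap: 55.4
```

Request:
drive_tool([
  {"delta_pos": [1, 34, 0], "yaw": 0, "hand": 48},
  {"delta_pos": [1, 34, 0], "yaw": 0, "hand": 48},
  {"delta_pos": [1, 24, 0], "yaw": 0, "hand": 48},
  {"delta_pos": [0, 14, 0], "yaw": 0, "hand": 48},
  {"delta_pos": [0, 6, 0], "yaw": 0, "hand": 48},
])

```text
clock: 20.27
eef_pos: [586.7, 232.5, 174.8]
eef_rot: [-3.141, 0.0, 1.574]
wrist_force: [0.6, 0.2, -3.1]
finger_gap: 55.5
```

Request:
drive_tool([
  {"delta_pos": [0, 0, 0], "yaw": 0, "hand": 48},
  {"delta_pos": [0, 0, 0], "yaw": 0, "hand": 48},
  {"delta_pos": [0, 0, 0], "yaw": 0, "hand": 48},
  {"delta_pos": [0, 0, 0], "yaw": 0, "hand": 48},
  {"delta_pos": [0, 0, 0], "yaw": 0, "hand": 48},
])

```text
clock: 20.68
eef_pos: [587.2, 229.9, 175.2]
eef_rot: [3.141, 0.0, 1.571]
wrist_force: [-0.7, -0.1, -1.7]
finger_gap: 55.6
```

Run:
```python
from h import *
st()
for n in ('wrist','scene','top'): snap(n,n+'20')
```

```text
clock 20.683
joints [ 0.315  0.495  1.294 -0.     1.353  0.315]
qd [ 0.008  0.001 -0.002  0.001  0.     0.001]
effort [-1.7000e-02 -6.5939e+01 -3.6715e+01  7.2000e-02 -8.0000e-03 -1.0000e-02]
eef_pos [587.186 229.937 175.207]
eef_rot [3.141 0.    1.571]
wrist_force [-0.744 -0.111 -1.745]
moment [-0.045  0.09  -0.012]
finger_gap 55.557
```

View pics/wrist20.png

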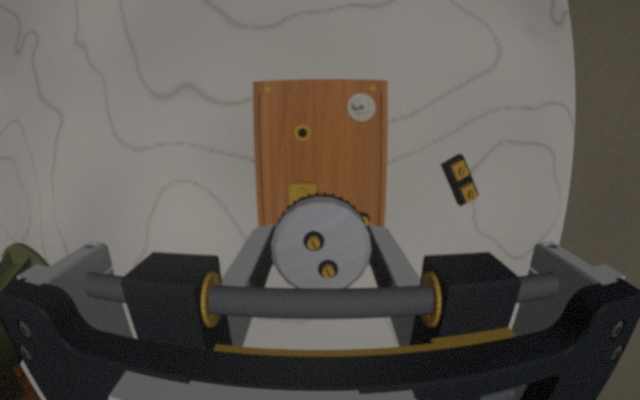

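View pics/scene20.png

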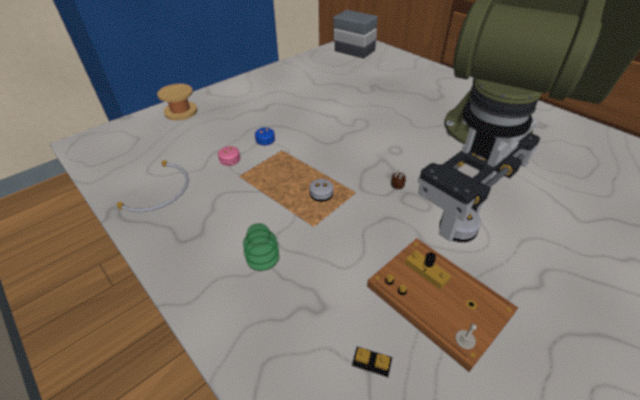

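View pics/top20.png

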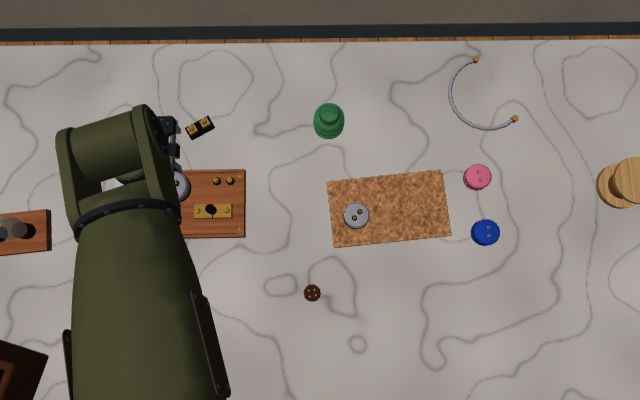

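Request:
drive_tool([
  {"delta_pos": [0, 0, 0], "yaw": 0, "hand": 48},
  {"delta_pos": [0, 0, 0], "yaw": 0, "hand": 48},
  {"delta_pos": [0, 0, 0], "yaw": 0, "hand": 48},
  {"delta_pos": [0, 0, 0], "yaw": 0, "hand": 48},
  {"delta_pos": [0, 0, 0], "yaw": 0, "hand": 48},
])

```text
clock: 21.25
eef_pos: [586.9, 231.0, 175.0]
eef_rot: [3.142, -0.0, 1.572]
wrist_force: [-0.9, -0.3, -2.2]
finger_gap: 55.5
```

Run:
```python
from h import *
st()
c=snap('wrist','w21'); d=c['range_z']; P=[]
for v in range(215,285,3):
    for u in range(285,358,3):
        if (u-321)**2+(v-245)**2<32**2 and d[v,u]>0:
            p,r=ray(c,u,v,True); q=rot(c).T@r; P.append(p+r*d[v,u]/q[2])
P=np.array(P); A=np.c_[P[:,:2]-P[:,:2].mean(0),np.ones(len(P))]
x=np.linalg.lstsq(A,P[:,2],rcond=None)[0]; k=np.abs(A@x-P[:,2])<1.5; x=np.linalg.lstsq(A[k],P[k,2],rcond=None)[0]
print('back plane slopes, z',x,P.mean(0),k.mean())
c=load('top20'); print('ear1',onz(c,357,215,35), [c['range_z'][v,u] for u,v in ((350,208),(364,208),(348,220),(362,222))])
```

```text
clock 21.25
joints [0.317 0.495 1.293 0.    1.353 0.316]
qd [-0.    -0.001 -0.001  0.001 -0.002 -0.   ]
effort [-1.8000e-02 -6.6011e+01 -3.6760e+01  7.5000e-02 -7.0000e-03 -1.0000e-03]
eef_pos [586.949 230.96  175.041]
eef_rot [ 3.142 -0.     1.572]
wrist_force [-0.913 -0.316 -2.193]
moment [-0.067  0.051 -0.027]
finger_gap 55.453
back plane slopes, z [-2.31501745e-03 -3.52687720e-02  2.16213409e+02] [586.16060775 237.65725208 216.52077664] 0.8732394366197183
ear1 [ 555.52335221 -114.43964464   35.        ] [np.float32(1018.72644), np.float32(1022.95685), np.float32(1018.1013), np.float32(1016.9614)]
```

```bash
python3 -c "
from cell import manip; print(manip.sign_off())"
```

```text
the job is handed in; nothing more can be done
None
```

The job is done and handed in at about 21 s. The plug is in the brass block and released, and the arm is holding the heavier earpiece still over the test board.

- **Plug:** I felt firm contact (14 N) at the expected depth. After I let it go, the knob top measured about 72 mm over the bench, which is fully home.
- **Earpieces:** The one nearer the board pulled about 1 N (roughly 0.1 kg). I put it back face down where it lay, lowered until I felt the mat before opening. The other pulled about 2.6 N (roughly 0.26 kg), so that is the heavy one I kept.
- **Last check:** The heavy earpiece is back up near the board's middle, at about x 586, y 231–238 mm. Its underside is about 185 mm above the bench, gripped at 55.5 mm, and the joint speeds are near zero. The switch and bystanders look unmoved in the last pictures.

Checks that disagreed:
- **Fingertip height:** The fingertips actually sit about 14 mm above the reported TCP, not 17 mm ahead of it. My first test close therefore passed over the knob without gripping it. From then on I set grasp heights from the camera images and from contact.
- **Camera offset:** The wrist camera placed things 1–2 mm differently in y from the reported tool pose, so I lined the plug up on the hole within the camera image.
- **Level:** A plane fit to the earpiece's back gave a tilt of about 2°. The tool itself reads level, and I put the difference down to depth noise and the shape of the back.

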